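# Load a module into a screened test box with a sprung, latched lid

## Robot

A 6-joint arm with a two-finger parallel gripper is mounted at the origin on the work surface. World frame = base frame: x ahead of the robot, y to its left, z up, the work surface at z = 0. Lengths are in m, angles in rad, forces in N, time in s.
With the tool pointing down it reaches from about 0.25 to 0.775 m from the base axis. Payload 4 kg.
Tool frame: the origin (TCP) lies midway between the tips of the shut fingers; the grasp point (between the pads) lies 19 mm behind it; z points along the fingers, x is the direction in which the jaws open and shut, and the axes are right-handed (so a half turn about z gives the same grasp; the last joint's range is limited). The gripper opens to 94 mm and grips with 3 to 60 N. Pads are 16 mm wide; open, the fingers measure 119 mm over their backs; the gripper's body (75 mm by 177 mm) begins 78 mm behind the grasp point.
Start: joints at [1.071, 0.087, 1.371, -0, 1.684, -0.103], TCP at [0.213, 0.507, 0.168] pointing down, gripper open.
Joint ranges: [-3.1, 3.1], [-0.76, 2.03], [0.27, 2.55], [-1.08, 4.22], [0.17, 2.65], [-2.57, 2.57]. Speed limits (rad/s): [2.79, 2.79, 3.14, 3.14, 3.14, 3.14].

## Interface

Orientations are given as [roll, pitch, yaw] about the fixed x, y, z axes, in that order (R = Rz(yaw) Ry(pitch) Rx(roll)).
In Python, from bench import robot gives the robot as it stands.
- The arm moves only by the shell command python3 -m handwheel 'ROWS'. ROWS is a JSON object of lists of equal length, an entry for each row: "delta_pos": the shift along the tool's x, y, z in mm, a list of three; "rotation": the turn, a rotation vector about the tool's x, y, z in rad, a list of three; "claw": the closure, from -1 (fully open) to 1 (shut). In form: {"delta_pos": [[tx, ty, tz], ...], "rotation": [[wx, wy, wz], ...], "claw": [claw, ...]}. A call has exactly 8 rows; each row shifts and turns the commanded pose from where the row before left it, along the tool's axes as they then stand; what a row does not reach is not made up. A row lasts 1/8 s, in which the tool goes at most 62.5 mm and 10.7 degrees, less where a joint would pass 70% of its speed; a pose out of reach is approached as far as the arm can. A call with a gripper value outside its range is refused whole. The fingers move at their own pace and stop on an object; the grip force is fixed at half the most. Time passes only in rows, so rows that do not move let the fingers close, or fill a call up. It gives the time, the measured TCP pose, the force and the opening at its end, in the units of the state.
- robot.get_obs(): the state, without advancing time (a new reading comes with each control period).
- robot.snapshot(name): name is "scene" or "top" or "wrist"; returns a dict with "color" (480x640x3 uint8, red, green, blue), "intrinsics" (3x3 intrinsics, pixels), "eye" and "rotation" of the camera in the world. Camera axes: x right, y down, z forward; pixel columns grow to the right and rows downward; lengths in m; the calibration is good to about 2 mm. A picture is of the moment at which its call begins. There is no depth.
- robot.close_job(): hands the job in, once; it reports no verdict.
The state is a dict: "time": time; "joint_positions": joint angles; "qvel": joint speeds; "joint_torque": joint torques, N m; "tool_pos": TCP position; "ee_rot": TCP orientation; "wrist_force": force on the tool from outside, world axes, zero at the start; "wrist_torque": the same for the moment, N m; "width": finger opening in m.
Only numpy, scipy, OpenCV 4.12 (cv2) and the standard library are available. Lean on these libraries where they do the work, as an engineer would, in place of code of your own. Each camera call takes 0.05 s, during which the arm holds its last target.

## Task

Load the finned amplifier module into the screened test box: press the thumb latch gently until the sprung lid pops open, push the module fully down into the pocket of the sliding nest plate inside, then press the lid down until the latch snaps and holds it shut. Do not force the latch, the module or the lid, and leave the cup, the coil former and the screwdriver alone.

Things in the scene. Friction and masses are not known exactly. Their poses are not given: they have to be found in the camera images.
- test_box: Aluminium test box fixed to the bench on a black rubber riser (136 x 180 mm) whose height varies, so take all heights from the box's origin. Outside 116 (x) x 160 (y) x 60 mm high, walls 5 mm. Origin: centre of the metal underside, on the riser; z up, -x is the front with the latch, +x the hinge side.
- latch_pad (a point): Centre of the top face of the ribbed black thumb pad in front of the box, latch at rest: (-102, 0, 40) mm in the box frame, same axes. Pad 42 (x) x 40 (y) x 6 mm. Pressed straight down at its centre it yields about 5 mm under 4 N rising to about 9 N, where the hook frees the lid; end stop at 7.5 mm. Over 25 N on the latch is forcing it. It springs back when let go.
- latch_pivot (a point): Pivot of the latch rocker, (-60, 0, 30) mm in the box frame, same axes; it turns about y. The pad is the rocker's front end; behind the pad a 24 mm wide upright (front face at x = -75 mm in the box frame) rises to z = 85 mm and carries the hook that holds the lid's striker bar.
- latch (a joint): Angle of the latch rocker, rad: 0 at rest, frees the lid at about 0.12, end stop at 0.18.
- lid_hinge (a point): Middle of the lid's hinge line, fixed at (56, 0, 62) mm in the box frame, same axes; the line runs along the box's y. The lid is an aluminium plate 112 x 150 x 10 mm, its underside level with this line when shut and its outer face then at z = 72 mm in the box frame; a 6 mm striker bar stands out of its front edge.
- lid (a joint): Angle of the lid, rad: 0 = shut and latched, 1.4 = fully open, where its spring holds it; firm stop at -0.03. Freed, it springs open in about 1 s.
- lid_front (a point): Point on the lid's outer face, mid-width, 108 mm from the hinge line and 4 mm from the front edge; moves with the lid. x along the plate from front to hinge, y along the hinge, z out of the outer face. Swinging it down takes 1 to 5 N here; the last 12 mm, until the hook snaps over the bar, 5 to about 20 N; 3 mm further is a firm stop. Over 40 N on the lid is forcing it. Not latched, it springs open again.
- pocket (a point): Middle place of the pocket's floor: (-12, 0, 10) mm in the box frame, same axes. The pocket is a hole 53 (x) x 32.4 (y) x 16 mm deep with bevelled edges (2 mm wide, 6 mm high) in a black nest plate. The plate slides along the box's y against about 1 N of friction and may stand up to 12 mm either side of the middle place; this point does not follow it, so the hole must be seen or felt for.
- nest_top (a point): Point 16 mm straight above pocket, level with the top of the nest plate; fixed in the box, same axes. The plate is 104 (x) x 124 (y) mm. A sprung brass leaf midway along each of the pocket's two short (x) walls leans into the hole, from 6.5 mm below this level to 3 mm off the wall near the floor: the leaves grip the module lengthwise, and pushing it home against them takes about 3 to 10 N.
- module: Finned amplifier module, plain aluminium block 50 (x) x 30 (y) x 48 mm high, fins on top along x, about 0.18 kg, standing loose on the bench. Origin: centre of its underside; z up. Goes in with its x along the box's x, either way round. Home, its top is 58 mm above the box's origin; left standing on the plate it is at 74 mm and the lid cannot shut. Over 60 N between module and box is forcing it.
- cup: Red plastic cup, open at the top, radius 36, 95 mm high; to be left alone. Origin: centre of its underside.
- former: White ceramic coil former, a standing tube 52 mm across and 70 mm high; to be left alone. Origin: centre of its underside.
- screwdriver: Screwdriver with a red handle lying on the bench, handle to its -x; to be left alone. Origin: middle of its underside.
There are look-alikes about, which are no part of the job. Of the things that look like the module, take the one that is farthest from the robot's base at the start.

How it is judged:
By the outcome, as a careful person would: the job done as asked, in the order asked, and still so for the second after the job is handed in, with the robot touching nothing.
It also fails if it takes over 69 s, if anything falls off the work surface, if the arm or the gripper's body presses on something with over 40 N, if the wrist force passes 120 N, or if a joint passes its speed limit or range.

## Working session

There is one attempt and no reset: what is moved stays moved. The work goes in short steps, Python scripts to look and compute and a shell command to move; the robot and the scene stay as the last step left them, time stands still between calls to the robot, and variables do not carry over. Pictures are saved under pics/ and viewed, and the job is handed in when it is done.

```bash
mkdir -p pics; ls
cat > h.py <<'E'
import numpy as np, cv2, json
from bench import robot
def snap(n,fn):
    s=robot.snapshot(n); cv2.imwrite('pics/'+fn+'.png',s['color'][:,:,::-1])
    np.savez('pics/'+fn+'.npz',K=np.array(s['intrinsics']),eye=np.array(s['eye']),R=np.array(s['rotation']),color=s['color'])
def ld(fn): return np.load('pics/'+fn+'.npz')
def px2w(fn,u,v,z):
    d=ld(fn); r=d['R']@np.linalg.inv(d['K'])@np.array([u,v,1.]); e=d['eye']; return e+r*(z-e[2])/r[2]
def w2px(fn,p):
    d=ld(fn); c=d['R'].T@(np.array(p)-d['eye']); q=d['K']@c; return q[:2]/q[2]
def crop(fn,x0,y0,x1,y1,k,out):
    im=cv2.imread('pics/'+fn+'.png')[y0:y1,x0:x1]; cv2.imwrite('pics/'+out+'.png',cv2.resize(im,None,fx=k,fy=k,interpolation=cv2.INTER_CUBIC))
E
python3 - <<'E'
from h import *
for n in('scene','top','wrist'):
    snap(n,n+'0'); d=ld(n+'0'); print(n,d['K'].tolist(),d['eye'],d['R'].round(3).tolist())
print(robot.get_obs())
E
```

```text
pics
scene [[493.28872247247307, 0.0, 312.19281486420084], [0.0, 493.28872247247307, 239.29447951196767], [0.0, 0.0, 1.0]] [ 1.02263082 -0.55315755  0.93872236] [-2.431, -0.001, 0.674]
top [[557.9576469145466, 0.0, 318.9998251216028], [0.0, 557.9576469145466, 246.57375884605878], [0.0, 0.0, 1.0]] [0.3640192  0.0102274  1.14384035] [-2.965, 0.003, -1.551]
wrist [[362.07009954123987, 0.0, 322.0789073232016], [0.0, 362.07009954123987, 240.87665636075388], [0.0, 0.0, 1.0]] [0.13481524 0.53887586 0.38454993] [2.854, 0.001, 1.175]
{'time': 0.15, 'joint_positions': array([ 1.07087818e+00,  8.78036739e-02,  1.37186307e+00,  7.35770338e-06,
        1.68360176e+00, -1.03096462e-01]), 'qvel': array([ 0.00039549, -0.002458  , -0.00380178,  0.00092481, -0.00079128,
       -0.00067348]), 'joint_torque': array([ 1.15234056e-03, -3.40640724e+01, -3.02794290e+01,  7.17370561e-02,
        3.04947712e-02, -1.02594065e-04]), 'tool_pos': array([0.21234218, 0.50684696, 0.16678536]), 'ee_rot': array([-3.14141291e+00,  1.66619581e-03,  1.17397561e+00]), 'wrist_force': array([-0.6179157 , -0.37426808,  0.6402719 ]), 'wrist_torque': array([ 0.07585182, -0.01770786,  0.00418329]), 'width': 0.09389618082124586}
```

```bash
sed -i "s/R=np.array(s\['rotation'\])/R=Rot.from_euler('xyz',s['rotation']).as_matrix()/; s/^from bench/from scipy.spatial.transform import Rotation as Rot\nfrom bench/" h.py
python3 - <<'E'
from h import *
for n in('scene','top','wrist'): snap(n,n+'0')
E
```

```text
(no output)
```

View pics/top0.png

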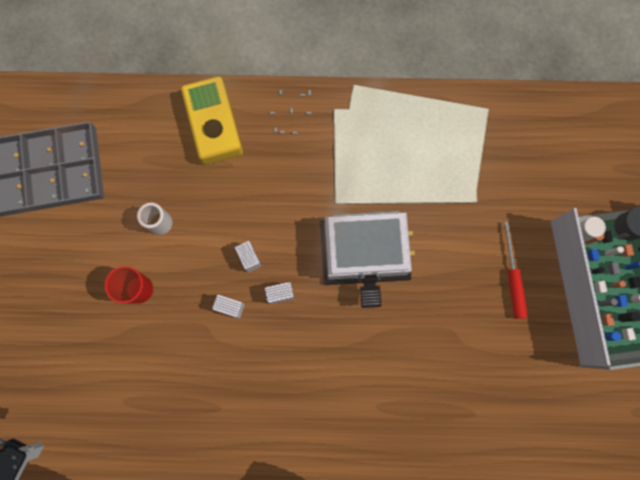

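View pics/scene0.png

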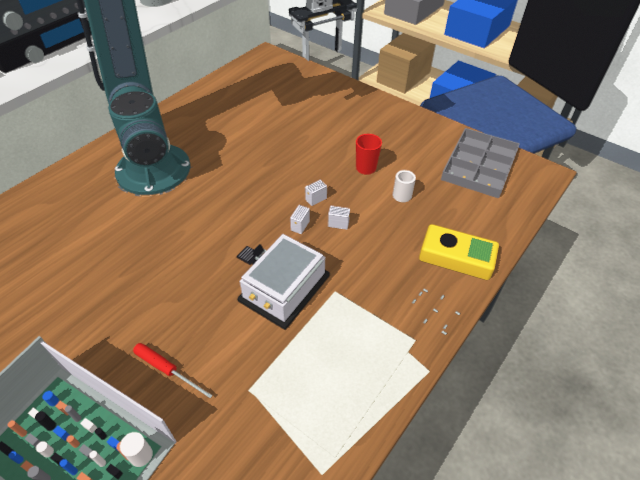

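Run:
```python
from h import *
crop('top0',200,225,300,325,6,'c1'); crop('top0',310,200,420,310,5,'c2'); crop('scene0',230,170,360,330,4,'c3')
for n,(u,v) in dict(A=(247,252),B=(279,290),C=(228,303)).items():
    p=px2w('top0',u,v,.048); print(n,p,np.hypot(*p[:2]))
```

```text
A [0.54572535 0.16054906 0.048     ] 0.5688516171002024
B [0.47113641 0.09434975 0.048     ] 0.48049077895712894
C [0.44368145 0.19352394 0.048     ] 0.4840503557580046
```

View pics/c1.png

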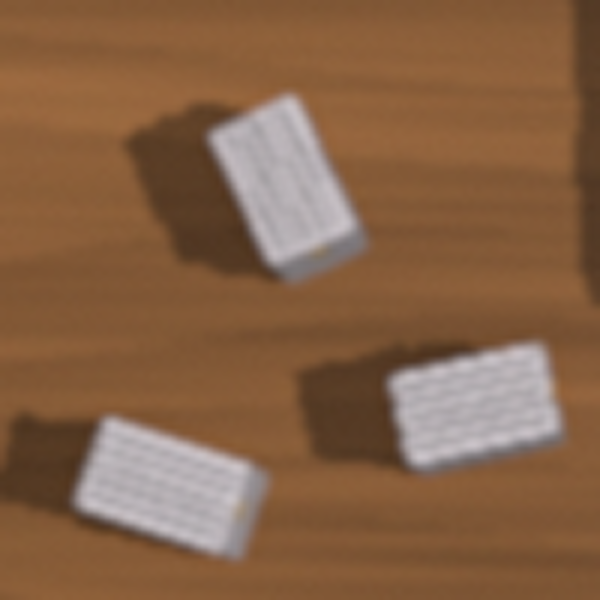

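View pics/c2.png

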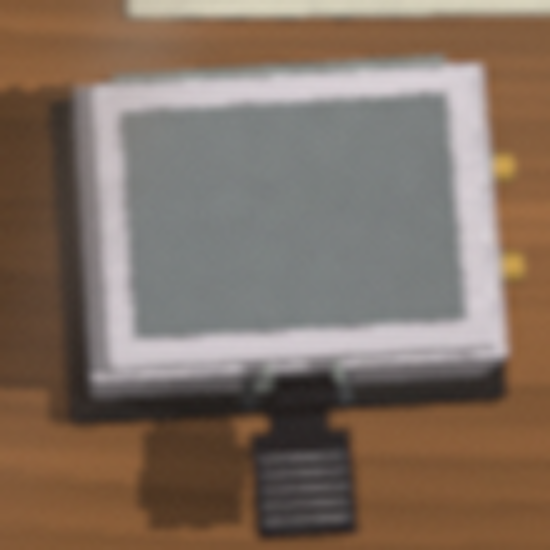

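View pics/c3.png

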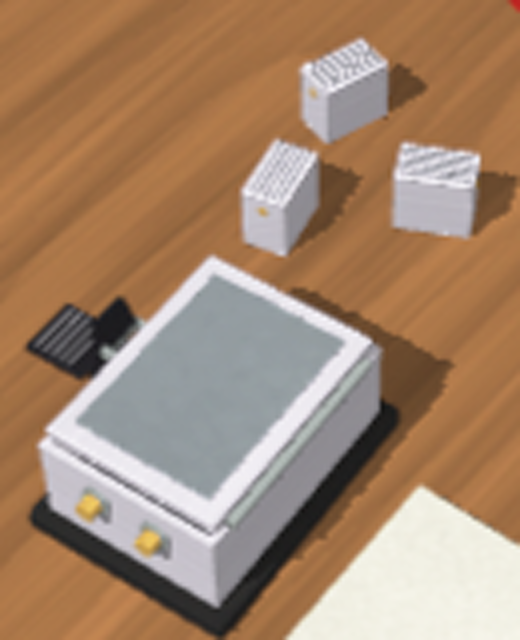

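```bash
cat > fit.py <<'E'
from h import *
from scipy.optimize import least_squares
T=lambda u,v:('top0',310+u/5,200+v/5); S=lambda u,v:('scene0',230+u/4,170+v/4)
lid={'f+':(-56,75,72),'f-':(-56,-75,72),'h+':(56,75,72),'h-':(56,-75,72)}
obs=[(lid['f+'],T(111,368)),(lid['f-'],T(508,353)),(lid['h+'],T(91,88)),(lid['h-'],T(484,64)),
(lid['f+'],S(212,258)),(lid['f-'],S(45,438)),(lid['h+'],S(380,347)),(lid['h-'],S(218,525)),
((-123,20,40),T(261,535)),((-123,-20,40),T(356,528)),((-123,20,40),S(67,305)),((-123,-20,40),S(28,345)),
((58,-80,0),S(222,605))]
def f(p):
    c,s=np.cos(p[2]),np.sin(p[2]); r=[]
    for (x,y,z),(n,u,v) in obs:
        w=np.array([p[0]+(c*x-s*y)/1e3,p[1]+(s*x+c*y)/1e3,p[3]+z/1e3]); r+=list(w2px(n,w)-[u,v])
    return np.array(r)
r=least_squares(f,[.55,-.08,0,.02],loss='soft_l1'); print(r.x,np.degrees(r.x[2])); print(f(r.x).reshape(-1,2).round(1).tolist())
# module A, top z=.048
from itertools import product
T=lambda u,v:('top0',200+u/6,225+v/6)
pts=[(209,133),(295,93),(359,235),(273,266)]
P=[px2w(*T(*q),.048)[:2] for q in pts]; P=np.array(P); print(P, P.mean(0), np.linalg.norm(np.diff(P,axis=0),axis=1))
d=P[0]-P[3]+P[1]-P[2]; print('yaw',np.degrees(np.arctan2(d[1],d[0])))
S=lambda u,v:('scene0',230+u/4,170+v/4)
q=[px2w(*S(*q),.048)[:2] for q in[(402,147),(480,154),(473,182),(395,176)]]; print(np.array(q),np.mean(q,0))
E
python3 fit.py
```

```text
[ 0.56357602 -0.07866242  0.07808138  0.01093522] 4.473733476919436
[[-0.5, -0.4], [-1.8, -2.0], [-0.1, -1.3], [-2.0, -1.0], [0.0, 0.0], [0.2, -1.5], [-1.4, -0.9], [-0.9, 1.5], [-0.5, 0.7], [0.9, 0.9], [-0.0, -0.2], [-1.3, 0.8], [-1.1, 2.0]]
[[0.55503628 0.18524722]
 [0.56911267 0.157201  ]
 [0.52174315 0.13404081]
 [0.51086381 0.16204995]] [0.53918898 0.15963474] [0.03138049 0.05272823 0.03004783]
yaw 26.85794991623726
[[0.51310762 0.15960724]
 [0.55515916 0.18539102]
 [0.56596249 0.16296774]
 [0.52500498 0.13675936]] [0.53980856 0.16118134]
```

```bash
cat >> h.py <<'E'
BX=dict(x=.5636,y=-.0787,yaw=.0781,z=.0109)
try: BX.update(json.load(open('box.json')))
except Exception: pass
def b2w(p):
    c,s=np.cos(BX['yaw']),np.sin(BX['yaw']); x,y,z=np.array(p)/1e3
    return np.array([BX['x']+c*x-s*y,BX['y']+s*x+c*y,BX['z']+z])
def w2b(w):
    c,s=np.cos(BX['yaw']),np.sin(BX['yaw']); d=np.array(w)-[BX['x'],BX['y'],BX['z']]
    return np.array([c*d[0]+s*d[1],-s*d[0]+c*d[1],d[2]])*1e3
def plan(pos,rpy,n,nr=None,start=None):
    "n rows linear, turn over first nr rows"
    nr=nr or n; o=robot.get_obs()
    p0,R0=(o['tool_pos'],Rot.from_euler('xyz',o['ee_rot'])) if start is None else start
    R1=Rot.from_euler('xyz',rpy); rv=(R0.inv()*R1).as_rotvec()
    d=(np.array(pos)-p0)/n; print('dist/row mm',np.linalg.norm(d)*1e3,'rot/row',np.linalg.norm(rv)/nr)
    R=R0
    for i in range(n):
        t=R.inv().apply(d)*1e3; w=rv/nr if i<nr else rv*0
        print(t.round(1).tolist(),w.round(3).tolist())
        R=R*Rot.from_rotvec(w)
    return pos,R1
def st():
    o=robot.get_obs(); print('t',o['time'].__round__(2),'p',o['tool_pos'].round(4),'rpy',o['ee_rot'].round(4),'F',o['wrist_force'].round(1),'w',round(o['width'],4),'box',w2b(o['tool_pos']).round(1))
E
python3 - <<'E'
from h import *
s=plan(b2w([-102,0,170]),[np.pi,0,np.pi/2+BX['yaw']],12,4)
E
```

```text
dist/row mm 53.6803480602989 rot/row 0.11872197060957897
[-37.6, 38.3, -1.1] [-0.0, 0.0, -0.119]
[-41.9, 33.6, -1.1] [-0.0, 0.0, -0.119]
[-45.6, 28.4, -1.1] [-0.0, 0.0, -0.119]
[-48.6, 22.8, -1.1] [-0.0, 0.0, -0.119]
[-51.0, 16.9, -1.1] [-0.0, 0.0, -0.0]
[-51.0, 16.9, -1.1] [-0.0, 0.0, -0.0]
[-51.0, 16.9, -1.1] [-0.0, 0.0, -0.0]
[-51.0, 16.9, -1.1] [-0.0, 0.0, -0.0]
[-51.0, 16.9, -1.1] [-0.0, 0.0, -0.0]
[-51.0, 16.9, -1.1] [-0.0, 0.0, -0.0]
[-51.0, 16.9, -1.1] [-0.0, 0.0, -0.0]
[-51.0, 16.9, -1.1] [-0.0, 0.0, -0.0]
```

```bash
python3 -m handwheel '{"delta_pos":[[-37.6,38.3,-1],[-41.9,33.6,-1],[-45.6,28.4,-1],[-48.6,22.8,-1],[-51,16.9,-1],[-51,16.9,-1],[-51,16.9,-1],[-51,16.9,-1]],"rotation":[[0,0,-0.119],[0,0,-0.119],[0,0,-0.119],[0,0,-0.119],[0,0,0],[0,0,0],[0,0,0],[0,0,0]],"claw":[1,1,1,1,1,1,1,1]}'
python3 -m handwheel '{"delta_pos":[[-51,16.9,-1],[-51,16.9,-1],[-51,16.9,-1],[-51,16.9,-1],[0,0,0],[0,0,0],[0,0,0],[0,0,0]],"rotation":[[0,0,0],[0,0,0],[0,0,0],[0,0,0],[0,0,0],[0,0,0],[0,0,0],[0,0,0]],"claw":[1,1,1,1,1,1,1,1]}'
python3 -c "
from h import *
st(); snap('wrist','w1'); snap('top','t1')"
```

```text
time: 1.3
tool_pos: [0.3798, 0.1097, 0.1759]
ee_rot: [3.14, -0.0, 1.65]
wrist_force: [0.5, -0.5, 0.0]
width: 0.0173
time: 2.3
tool_pos: [0.4628, -0.0856, 0.18]
ee_rot: [3.141, 0.0, 1.652]
wrist_force: [-0.1, -0.5, -0.5]
width: 0.0005
t 2.3 p [ 0.4628 -0.0856  0.18  ] rpy [3.1409e+00 1.0000e-04 1.6519e+00] F [-0.1 -0.5 -0.5] w 0.0005 box [-101.     1.   169.1]
```

View pics/w1.png

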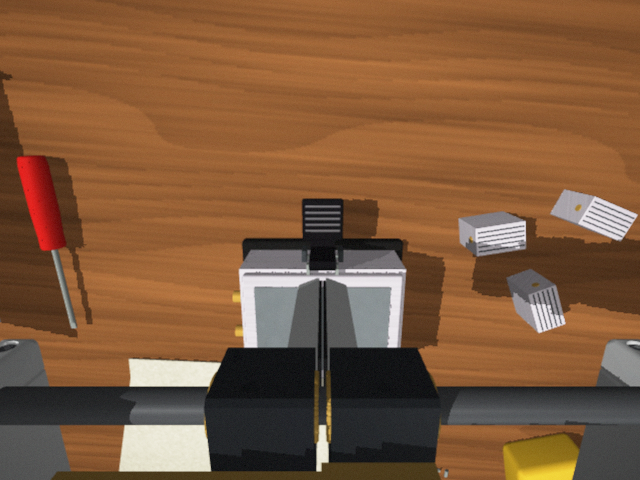

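Run:
```python
from h import *
crop('w1',220,180,430,300,3.8,'c4'); crop('w1',490,255,580,345,6,'c5')
for p in [(-123,20,40),(-123,-20,40),(-81,20,40),(-81,-20,40),(-56,75,72),(-56,-75,72),(-68,90,0),(-68,-90,0)]: 
    print(p,w2px('w1',b2w(p)).round(1),((w2px('w1',b2w(p))-[220,180])*3.8).round(0))
```

```text
(-123, 20, 40) [341.8 200.5] [463.  78.]
(-123, -20, 40) [300.4 200.3] [306.  77.]
(-81, 20, 40) [340.9 242. ] [460. 236.]
(-81, -20, 40) [301.  241.9] [308. 235.]
(-56, 75, 72) [400.9 277.7] [688. 371.]
(-56, -75, 72) [240.6 277.1] [ 78. 369.]
(-68, 90, 0) [401.6 243.1] [690. 240.]
(-68, -90, 0) [240.4 242.5] [ 77. 237.]
```

View pics/c4.png

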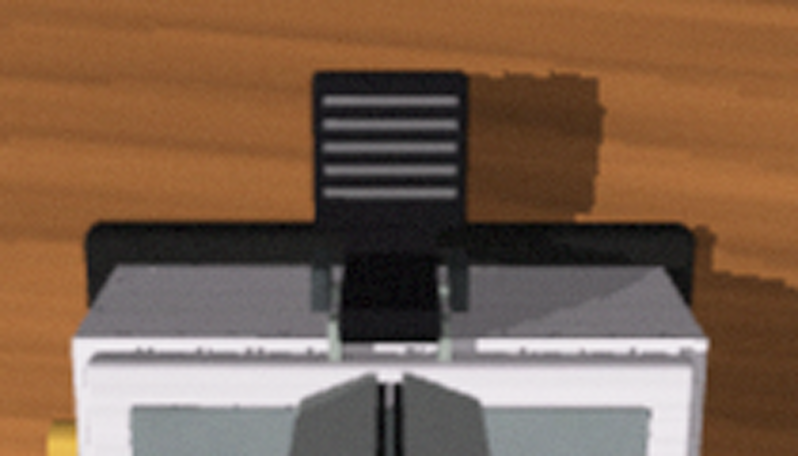

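View pics/c5.png

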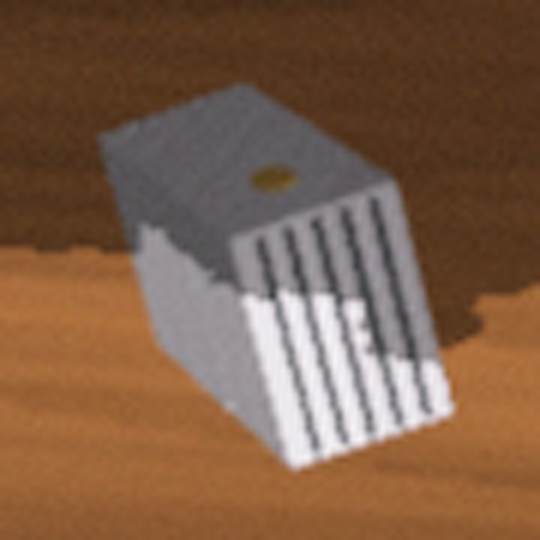

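```bash
cat > fit2.py <<'E'
from h import *
from scipy.optimize import least_squares
T=lambda u,v:('top0',310+u/5,200+v/5); S=lambda u,v:('scene0',230+u/4,170+v/4); W=lambda u,v:('w1',220+u/3.8,180+v/3.8)
lid={'f+':(-56,75,72),'f-':(-56,-75,72),'h+':(56,75,72),'h-':(56,-75,72)}
obs=[(lid['f+'],T(111,366)),(lid['f-'],T(508,353)),(lid['h+'],T(91,88)),(lid['h-'],T(484,64)),
(lid['f+'],S(212,258)),(lid['f-'],S(45,438)),(lid['h+'],S(380,347)),(lid['h-'],S(218,525)),
((-123,20,40),T(261,535)),((-123,-20,40),T(356,528)),((-123,20,40),S(67,305)),((-123,-20,40),S(28,345)),
(lid['f+'],W(692,361)),(lid['f-'],W(89,360)),((-123,20,40),W(467,73)),((-123,-20,40),W(314,72)),
((-58,80,60),W(708,340)),((-58,-80,60),W(74,340)),((-68,85,0),W(690,224)),((-68,-85,0),W(90,224))]
def f(p):
    c,s=np.cos(p[2]),np.sin(p[2]); r=[]
    for (x,y,z),(n,u,v) in obs:
        w=np.array([p[0]+(c*x-s*y)/1e3,p[1]+(s*x+c*y)/1e3,p[3]+z/1e3]); r+=list(w2px(n,w)-[u,v])
    return np.array(r)
r=least_squares(f,[.55,-.08,0,.02],loss='soft_l1'); print(r.x,np.degrees(r.x[2])); print(f(r.x).reshape(-1,2).round(1).tolist())
json.dump(dict(zip(['x','y','yaw','z'],r.x)),open('box.json','w'))
P=np.array([px2w('w1',490+u/6,255+v/6,.048)[:2] for u,v in [(235,237),(397,183),(453,410),(293,467)]])
print(P,P.mean(0),np.linalg.norm(np.diff(P,axis=0),axis=1)); d=P[2]-P[1]+P[3]-P[0]; print(np.degrees(np.arctan2(d[1],d[0])))
E
python3 fit2.py; python3 -c "
from h import *
st()"
```

```text
[ 0.56229432 -0.07751967  0.07612859  0.00903018] 4.361847043610996
[[-1.2, 0.7], [-2.6, -1.1], [-0.6, -0.5], [-2.6, -0.0], [0.0, 0.0], [0.3, -1.6], [-1.5, -0.9], [-1.0, 1.4], [-1.3, 1.4], [0.1, 1.6], [0.1, -0.3], [-1.2, 0.7], [-0.0, 0.9], [-1.0, 0.3], [0.4, -0.3], [-0.6, -0.3], [-1.6, -0.2], [0.3, -1.1], [-3.5, 2.7], [2.7, 1.9]]
[[0.5234518  0.13867311]
 [0.51102768 0.16434213]
 [0.55371805 0.18620349]
 [0.56747467 0.1603617 ]] [0.53891805 0.16239511] [0.02851767 0.04796235 0.02927529]
26.66715602205274
t 2.4 p [ 0.4628 -0.0859  0.1799] rpy [3.1410e+00 1.0000e-04 1.6515e+00] F [ 0.2 -0.4  0.4] w 0.0005 box [-99.8  -0.8 170.9]
```

```bash
python3 -m handwheel '{"delta_pos":[[0.5,-2,30],[0,0,35],[0,0,30],[0,0,22],[0,0,4],[0,0,2],[0,0,2],[0,0,1]],"rotation":[[0,0,0],[0,0,0],[0,0,0],[0,0,0],[0,0,0],[0,0,0],[0,0,0],[0,0,0]],"claw":[1,1,1,1,1,1,1,1]}'
python3 -c "
from h import *
st()"
```

```text
time: 3.4
tool_pos: [0.4615, -0.0865, 0.0545]
ee_rot: [3.14, 0.001, 1.65]
wrist_force: [0.1, 0.2, -0.1]
width: 0.0005
t 3.4 p [ 0.4615 -0.0865  0.0545] rpy [3.14e+00 6.00e-04 1.65e+00] F [ 0.1  0.2 -0.1] w 0.0005 box [-101.2   -1.3   45.5]
```

```bash
python3 -m handwheel '{"delta_pos":[[1,0,2],[0,0,1],[0,0,1],[0,0,1],[0,0,0.5],[0,0,0.5],[0,0,0.5],[0,0,0.5]],"rotation":[[0,0,0],[0,0,0],[0,0,0],[0,0,0],[0,0,0],[0,0,0],[0,0,0],[0,0,0]],"claw":[1,1,1,1,1,1,1,1]}'
python3 -c "
from h import *
st()"
```

```text
time: 4.4
tool_pos: [0.4608, -0.0854, 0.0467]
ee_rot: [3.141, -0.0, 1.65]
wrist_force: [-0.6, -0.2, -0.7]
width: 0.0003
t 4.4 p [ 0.4608 -0.0854  0.0467] rpy [ 3.1415e+00 -1.0000e-04  1.6500e+00] F [-0.6 -0.2 -0.7] w 0.0003 box [-1.018e+02 -1.000e-01  3.760e+01]
```

No contact yet; carrying on slowly.

```bash
python3 -m handwheel '{"delta_pos":[[0,0,0.7],[0,0,0.7],[0,0,0.7],[0,0,0.7],[0,0,0.5],[0,0,0.5],[0,0,0.2],[0,0,0]],"rotation":[[0,0,0],[0,0,0],[0,0,0],[0,0,0],[0,0,0],[0,0,0],[0,0,0],[0,0,0]],"claw":[1,1,1,1,1,1,1,1]}'
python3 -c "
from h import *
st()"
```

```text
time: 5.4
tool_pos: [0.4608, -0.0853, 0.0426]
ee_rot: [3.142, -0.0, 1.65]
wrist_force: [0.4, 0.0, 0.3]
width: 0.0009
t 5.4 p [ 0.4608 -0.0853  0.0426] rpy [ 3.1416e+00 -1.0000e-04  1.6500e+00] F [0.4 0.  0.3] w 0.0009 box [-1.018e+02 -1.000e-01  3.360e+01]
```

```bash
python3 -c "
from h import *
st(); snap('wrist','w2'); snap('scene','s2'); crop('s2',230,170,360,330,4,'c6')"
```

```text
t 5.4 p [ 0.4608 -0.0853  0.0426] rpy [ 3.1416e+00 -1.0000e-04  1.6500e+00] F [0.4 0.  0.3] w 0.0009 box [-1.018e+02 -1.000e-01  3.360e+01]
```

View pics/w2.png

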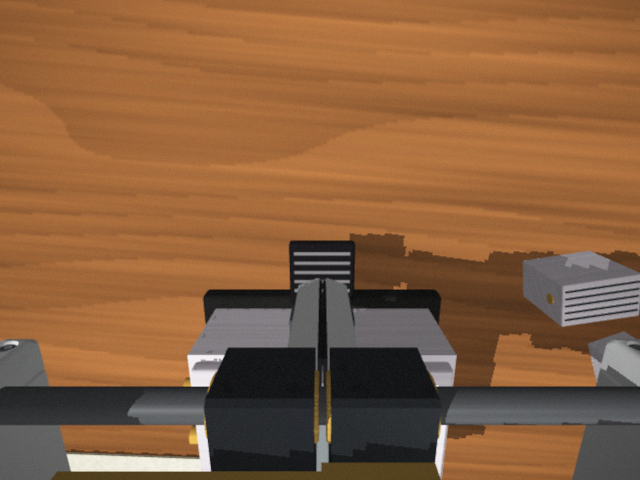

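View pics/c6.png

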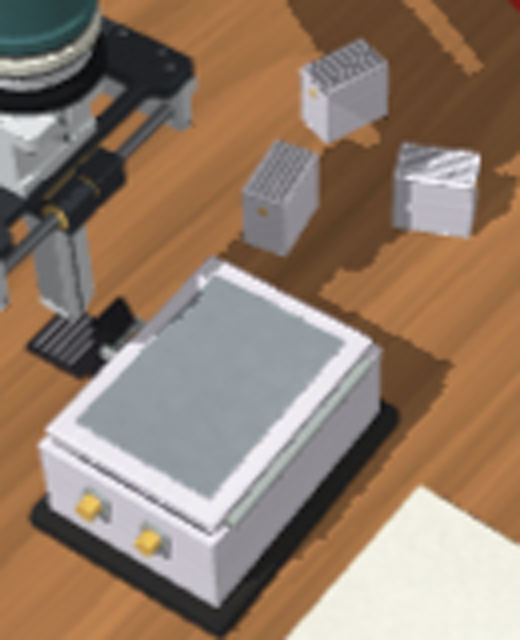

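```bash
python3 -c "
from h import *
for n,a,b in(('w2',(290,241),(354.5,241)),('w1',(220+314/3.8,180+72/3.8),(220+467/3.8,180+73/3.8))):
  for z in(.03,.035,.04,.045,.05): print(n,z,np.linalg.norm(px2w(n,*a,z)-px2w(n,*b,z))*1e3, w2b(px2w(n,*a,z)).round(1),w2b(px2w(n,*b,z)).round(1))
crop('w2',270,220,380,320,7,'c7')
print(w2px('w2',robot.get_obs()['tool_pos']))
"
```

```text
w2 0.03 42.85003491630834 [-117.3  -21.5   21. ] [-117.5   21.3   21. ]
w2 0.035 41.920777508878125 [-118.8  -21.1   26. ] [-119.    20.9   26. ]
w2 0.04 40.99152010144794 [-120.3  -20.6   31. ] [-120.5   20.4   31. ]
w2 0.045 40.06226269401775 [-121.8  -20.2   36. ] [-121.9   19.9   36. ]
w2 0.05 39.13300528658754 [-123.3  -19.7   41. ] [-123.4   19.4   41. ]
w1 0.03 41.259617566129464 [-119.4  -20.5   21. ] [-119.4   20.8   21. ]
w1 0.035 40.69875164506574 [-120.3  -20.2   26. ] [-120.2   20.5   26. ]
w1 0.04 40.13788572400202 [-121.2  -19.9   31. ] [-121.1   20.2   31. ]
w1 0.045 39.57701980293827 [-122.   -19.7   36. ] [-122.    19.9   36. ]
w1 0.05 39.01615388187455 [-122.9  -19.4   41. ] [-122.9   19.6   41. ]
[322.13672287 269.97111575]
```

View pics/c7.png

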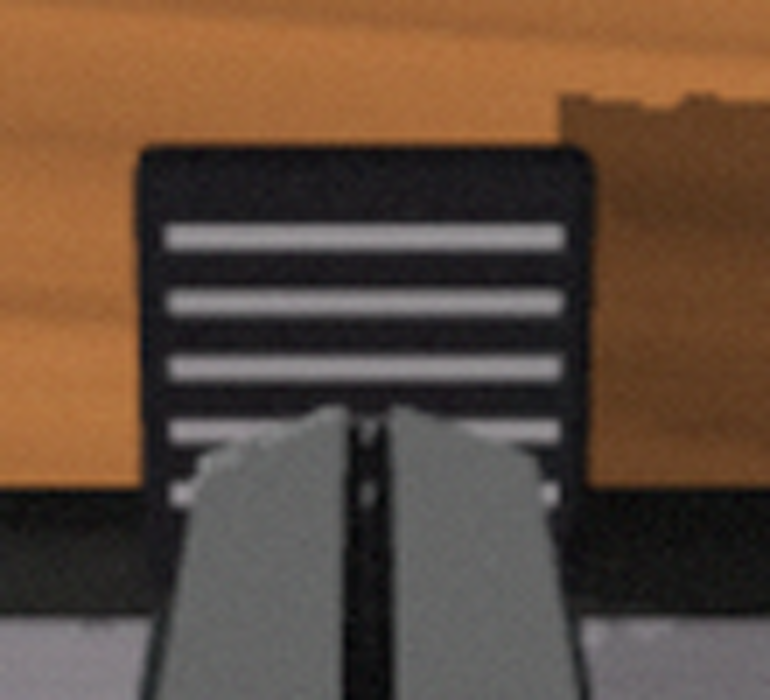

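```bash
python3 -c "
from h import *
p=robot.get_obs()['tool_pos']; print((w2px('s2',p)-[230,170])*4, w2px('s2',p))
print((w2px('s2',p-[0,0,.01])-[230,170])*4)
crop('s2',225,225,285,275,12,'c8'); print((w2px('s2',p)-[225,225])*12)
d=ld('s2');print(d['eye'])
"
```

```text
[ 74.75806651 348.53752697] [248.68951663 257.13438174]
[ 76.41103533 359.22308268]
[284.27419952 385.61258092]
[ 1.02263082 -0.55315755  0.93872236]
```

View pics/c8.png

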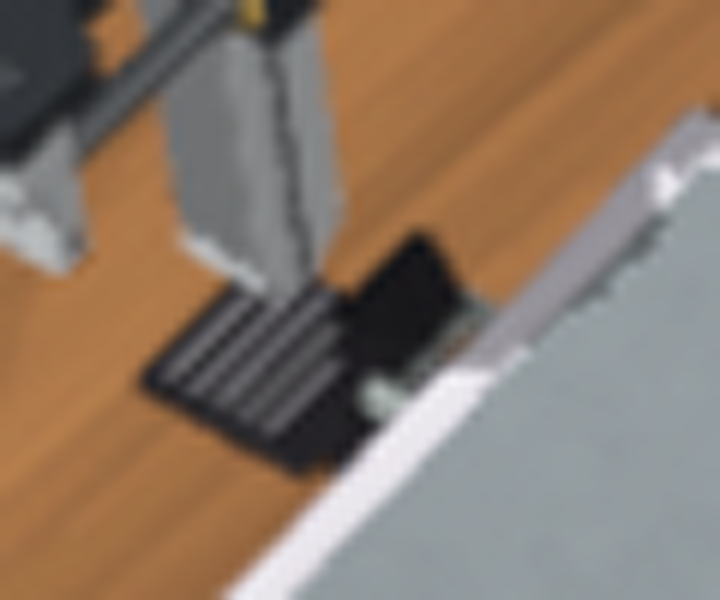

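```bash
python3 -c "
from h import *
p=robot.get_obs()['tool_pos']
for h in(0,.01,.02,.03):
  print(h,w2px('w2',p+[0,0,h]),(w2px('s2',p+[0,0,h])-[225,225])*12)
snap('top','t2'); print(w2px('t2',p)); crop('t2',320,240,420,340,7,'c9')
print(robot.get_obs()['joint_positions'])
"
```

```text
0 [322.13672287 269.97111575] [284.27419952 385.61258092]
0.01 [322.15266259 275.8385156 ] [279.24926621 353.12908582]
0.02 [322.17003284 282.23248823] [274.15697853 320.2101809 ]
0.03 [322.18903522 289.22725025] [268.99597312 286.84705274]
[370.1005858  297.22463028]
[-3.04304619e-01 -3.42825751e-02  1.74659578e+00  8.67719602e-05
  1.42916800e+00 -1.95430835e+00]
```

View pics/c9.png

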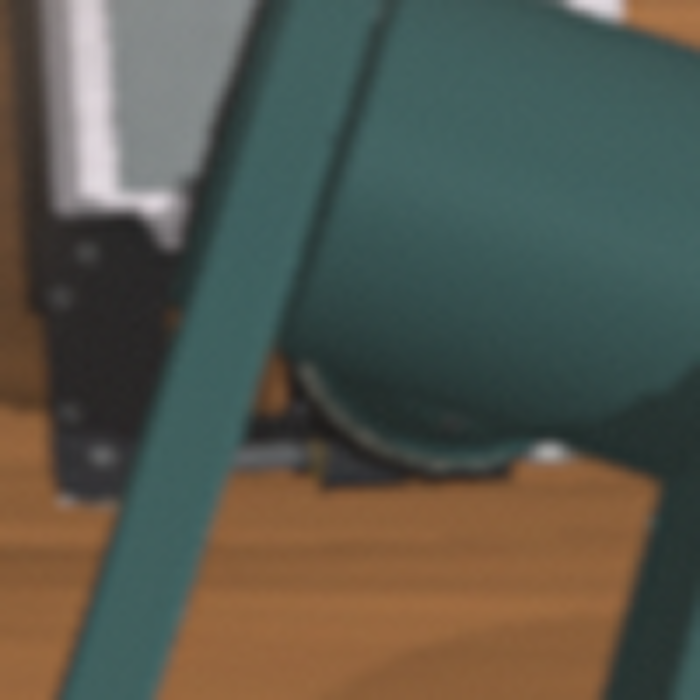

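```bash
python3 -m handwheel '{"delta_pos":[[0,0,1.5],[0,0,1.5],[0,0,1],[0,0,1],[0,0,0.5],[0,0,0.5],[0,0,0],[0,0,0]],"rotation":[[0,0,0],[0,0,0],[0,0,0],[0,0,0],[0,0,0],[0,0,0],[0,0,0],[0,0,0]],"claw":[1,1,1,1,1,1,1,1]}'
```

```text
time: 6.55
tool_pos: [0.4609, -0.0854, 0.0367]
ee_rot: [3.141, -0.0, 1.65]
wrist_force: [0.1, -0.4, -0.2]
width: 0.0007
```

```bash
python3 -m handwheel '{"delta_pos":[[0,0,1.5],[0,0,1.5],[0,0,1],[0,0,1],[0,0,0.5],[0,0,0.5],[0,0,0],[0,0,0]],"rotation":[[0,0,0],[0,0,0],[0,0,0],[0,0,0],[0,0,0],[0,0,0],[0,0,0],[0,0,0]],"claw":[1,1,1,1,1,1,1,1]}'
python3 -c "
from h import *
snap('scene','s3');crop('s3',225,225,285,275,12,'c10')"
```

```text
time: 7.55
tool_pos: [0.4608, -0.0854, 0.0307]
ee_rot: [3.141, -0.0, 1.65]
wrist_force: [-0.3, 0.6, -0.7]
width: 0.0008
```

View pics/c10.png

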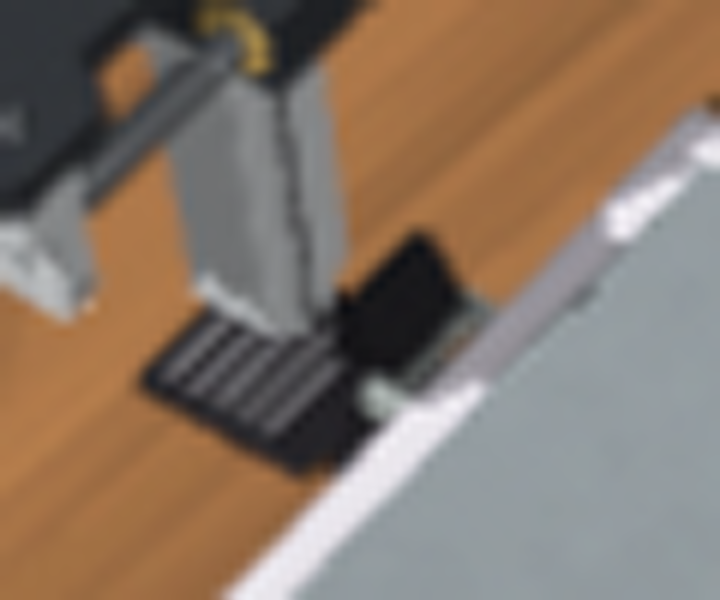

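```bash
python3 -m handwheel '{"delta_pos":[[0,0,1.5],[0,0,1.5],[0,0,1],[0,0,1],[0,0,0.5],[0,0,0.5],[0,0,0],[0,0,0]],"rotation":[[0,0,0],[0,0,0],[0,0,0],[0,0,0],[0,0,0],[0,0,0],[0,0,0],[0,0,0]],"claw":[1,1,1,1,1,1,1,1]}'
```

```text
time: 8.6
tool_pos: [0.4609, -0.0854, 0.0247]
ee_rot: [3.141, -0.0, 1.65]
wrist_force: [0.7, -0.1, -0.4]
width: 0.0001
```

```bash
python3 -m handwheel '{"delta_pos":[[0,0,1.5],[0,0,1],[0,0,1],[0,0,1],[0,0,0.5],[0,0,0],[0,0,0],[0,0,0]],"rotation":[[0,0,0],[0,0,0],[0,0,0],[0,0,0],[0,0,0],[0,0,0],[0,0,0],[0,0,0]],"claw":[1,1,1,1,1,1,1,1]}'
python3 -c "
from h import *
snap('scene','s4');crop('s4',225,225,285,275,12,'c11')"
```

```text
time: 9.6
tool_pos: [0.4609, -0.0854, 0.0197]
ee_rot: [3.141, -0.0, 1.65]
wrist_force: [0.7, 0.6, 0.3]
width: 0.0004
```

View pics/c11.png

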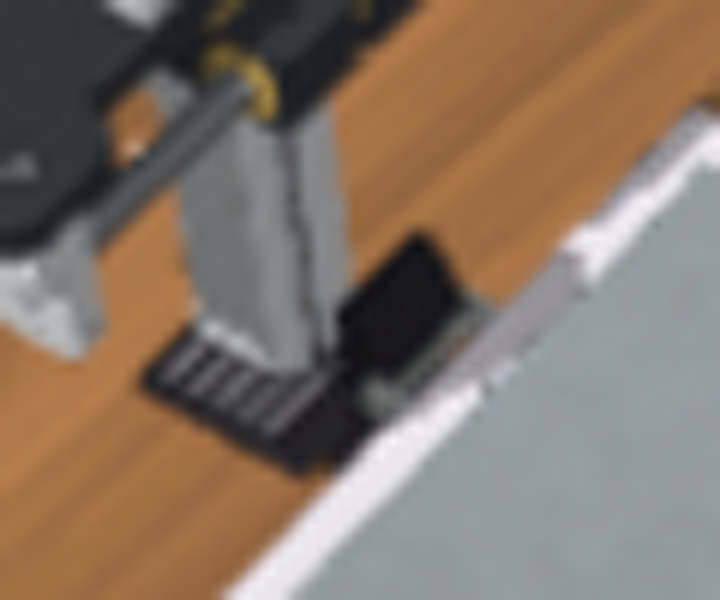

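```bash
python3 -c "
from h import *
snap('wrist','w3');crop('w3',250,190,400,310,5,'c12'); print(w2px('w3',robot.get_obs()['tool_pos']))
d=ld('w3'); print(d['eye']-robot.get_obs()['tool_pos'], d['R']); d=ld('wrist0'); print(d['eye'])"
```

```text
[322.15134986 269.84543215]
[-0.08388785 -0.00696276  0.21791399] [[-8.01251666e-02  9.55526544e-01  2.83811523e-01]
 [ 9.96784497e-01  7.65828568e-02  2.35739946e-02]
 [ 7.90480396e-04  2.84787796e-01 -9.58590260e-01]]
[0.1348493  0.53894055 0.38504142]
```

View pics/c12.png

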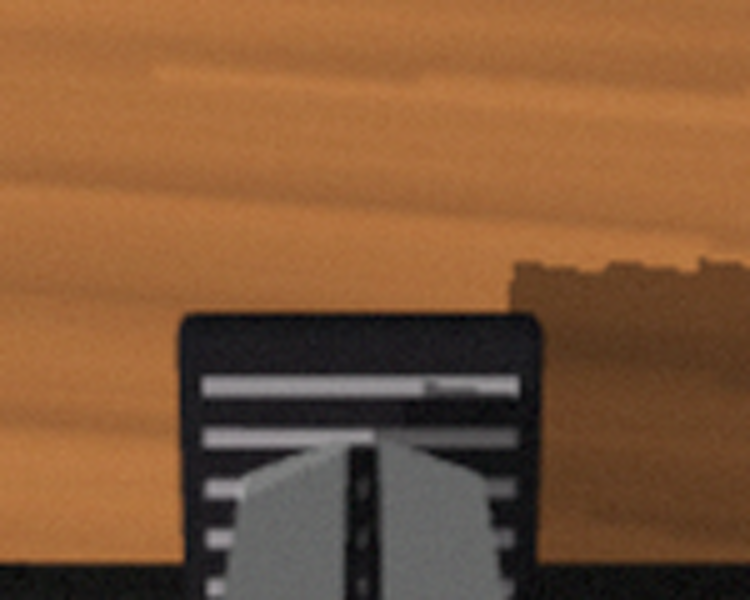

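```bash
python3 -c "
from h import *
p=robot.get_obs()['tool_pos'];c,s=np.cos(1.65-np.pi/2),np.sin(1.65-np.pi/2); X=np.array([c,s,0]);Y=np.array([-s,c,0])
for h in(.015,.02,.025,.03,.035):
  for e in(.0,.005,.008,.012):
    print(h,e,w2px('w3',p-e*X+[0,0,h]).round(1),((w2px('s4',p+e*X-.0125*Y+[0,0,h])-[225,225])*12).round(0),((w2px('s4',p-e*X-.0125*Y+[0,0,h])-[225,225])*12).round(0))
print('obs 322.4 278; (300,372) near corner, (200,325) left corner')
"
```

```text
0.015 0.0 [322.2 278.8] [247. 453.] [247. 453.]
0.015 0.005 [322.2 271.1] [268. 465.] [227. 442.]
0.015 0.008 [322.2 266.4] [280. 472.] [215. 435.]
0.015 0.012 [322.2 260.1] [296. 481.] [199. 426.]
0.02 0.0 [322.2 282.1] [245. 437.] [245. 437.]
0.02 0.005 [322.2 274.2] [265. 449.] [225. 426.]
0.02 0.008 [322.2 269.4] [277. 456.] [213. 419.]
0.02 0.012 [322.2 263. ] [293. 465.] [197. 410.]
0.025 0.0 [322.2 285.5] [242. 421.] [242. 421.]
0.025 0.005 [322.2 277.5] [262. 433.] [222. 410.]
0.025 0.008 [322.2 272.6] [275. 440.] [210. 403.]
0.025 0.012 [322.2 266. ] [291. 449.] [194. 394.]
0.03 0.0 [322.2 289.1] [240. 405.] [240. 405.]
0.03 0.005 [322.2 280.9] [260. 417.] [219. 394.]
0.03 0.008 [322.2 275.9] [272. 423.] [207. 387.]
0.03 0.012 [322.2 269.2] [288. 433.] [191. 378.]
0.035 0.0 [322.2 292.8] [237. 389.] [237. 389.]
0.035 0.005 [322.2 284.4] [257. 400.] [217. 377.]
0.035 0.008 [322.2 279.3] [270. 407.] [204. 370.]
0.035 0.012 [322.2 272.5] [286. 416.] [188. 361.]
obs 322.4 278; (300,372) near corner, (200,325) left corner
```

```bash
python3 -m handwheel '{"delta_pos":[[0,0,1.5],[0,0,1.5],[0,0,1.5],[0,0,1.5],[0,0,1],[0,0,0],[0,0,0],[0,0,0]],"rotation":[[0,0,0],[0,0,0],[0,0,0],[0,0,0],[0,0,0],[0,0,0],[0,0,0],[0,0,0]],"claw":[1,1,1,1,1,1,1,1]}'
python3 -c "
from h import *
snap('scene','s5');crop('s5',225,225,285,275,12,'c13');snap('wrist','w5');crop('w5',250,190,400,310,5,'c14')"
```

```text
time: 10.7
tool_pos: [0.4606, -0.0854, 0.0139]
ee_rot: [-3.141, 0.0, 1.65]
wrist_force: [-2.7, 0.7, 7.3]
width: 0.0008
```

View pics/c13.png

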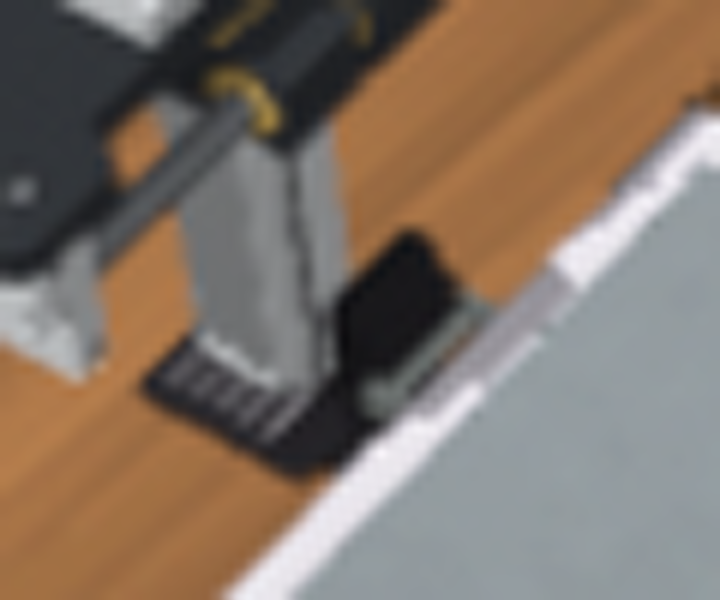

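View pics/c14.png

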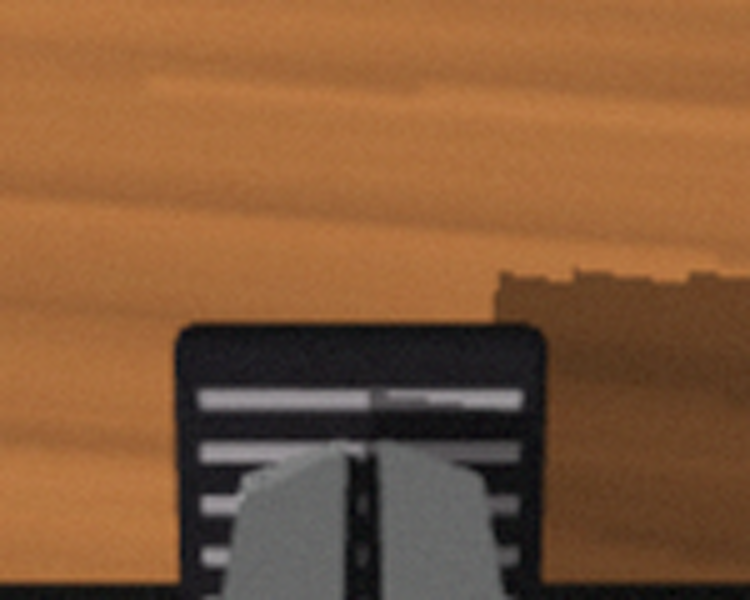

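```bash
python3 -m handwheel '{"delta_pos":[[0,0,0.5],[0,0,0.5],[0,0,0.5],[0,0,0.3],[0,0,0.2],[0,0,0],[0,0,0],[0,0,0]],"rotation":[[0,0,0],[0,0,0],[0,0,0],[0,0,0],[0,0,0],[0,0,0],[0,0,0],[0,0,0]],"claw":[1,1,1,1,1,1,1,1]}'
python3 -c "
from h import *
snap('scene','s6');crop('s6',200,180,340,300,5,'c15')"
```

```text
time: 11.8
tool_pos: [0.4603, -0.0855, 0.0124]
ee_rot: [-3.141, 0.0, 1.65]
wrist_force: [-5.2, 1.5, 10.5]
width: 0.0005
```

View pics/c15.png

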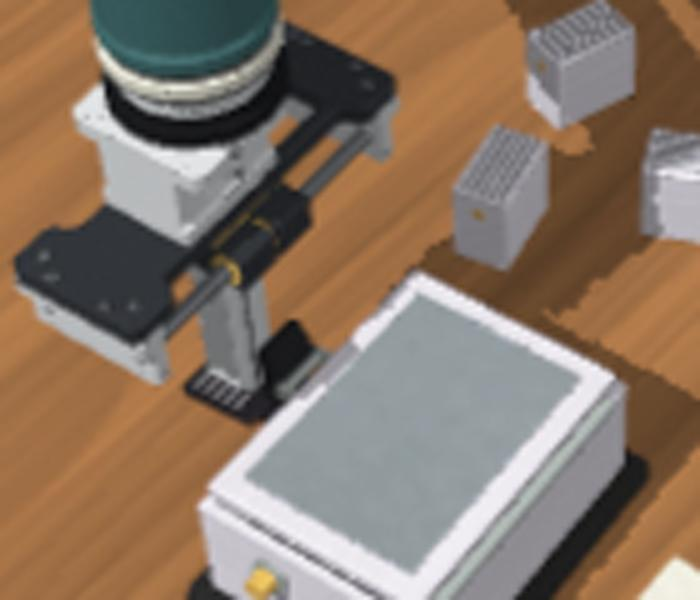

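```bash
python3 -m handwheel '{"delta_pos":[[0,-0.3,0.4],[0,-0.3,0.4],[0,0,0.4],[0,0,0.3],[0,0,0],[0,0,0],[0,0,0],[0,0,0]],"rotation":[[0,0,0],[0,0,0],[0,0,0],[0,0,0],[0,0,0],[0,0,0],[0,0,0],[0,0,0]],"claw":[1,1,1,1,1,1,1,1]}'
python3 -c "
from h import *
snap('scene','s7');crop('s7',200,180,340,300,5,'c15')"
```

```text
time: 12.85
tool_pos: [0.4602, -0.0855, 0.0112]
ee_rot: [3.141, 0.0, 1.65]
wrist_force: [-4.8, 2.5, 10.6]
width: 0.0006
```

View pics/c15.png

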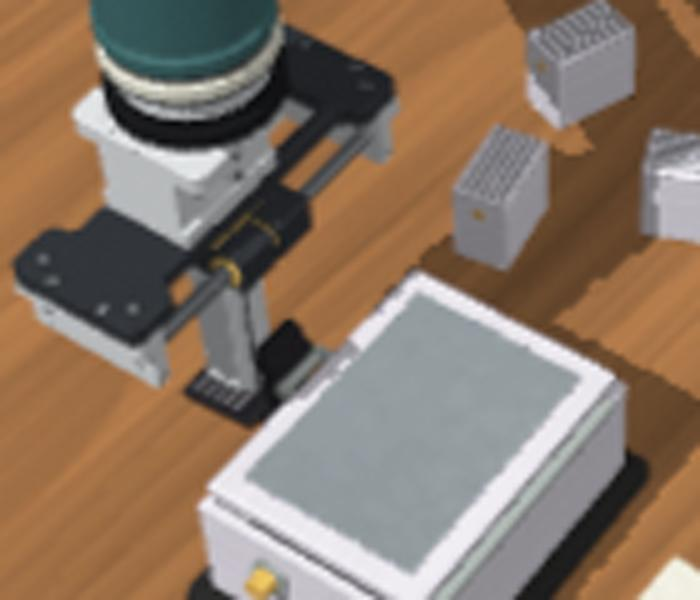

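```bash
python3 -m handwheel '{"delta_pos":[[0,-0.3,0.4],[0,-0.3,0.4],[0,0,0.4],[0,0,0.2],[0,0,0],[0,0,0],[0,0,0],[0,0,0]],"rotation":[[0,0,0],[0,0,0],[0,0,0],[0,0,0],[0,0,0],[0,0,0],[0,0,0],[0,0,0]],"claw":[1,1,1,1,1,1,1,1]}'
python3 -c "
from h import *
snap('scene','s7');crop('s7',200,180,340,300,5,'c15')"
```

```text
time: 13.9
tool_pos: [0.4601, -0.0856, 0.0102]
ee_rot: [3.14, 0.0, 1.65]
wrist_force: [-4.7, 0.7, 12.3]
width: 0.0007
```

View pics/c15.png

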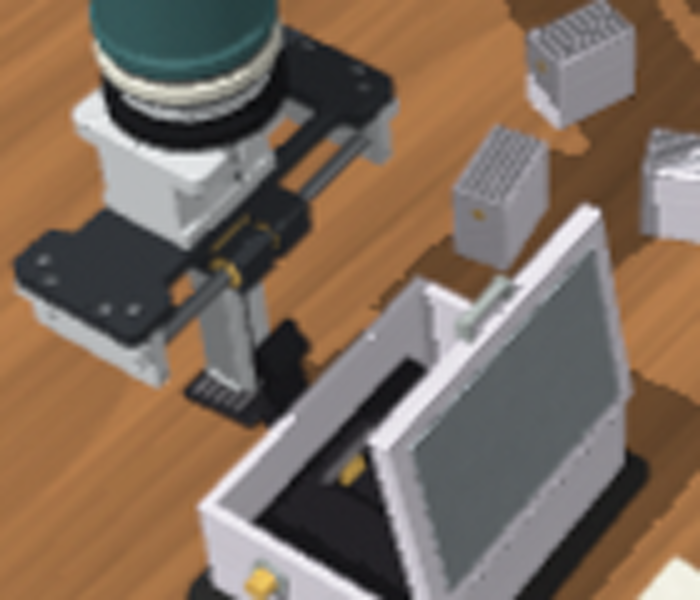

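```bash
python3 -m handwheel '{"delta_pos":[[0,-1,-15],[0,0,-40],[0,0,-50],[0,0,-50],[0,20,-35],[0,35,0],[0,35,0],[0,0,0]],"rotation":[[0,0,0],[0,0,0],[0,0,0],[0,0,0],[0,0,0],[0,0,0],[0,0,0],[0,0,0]],"claw":[1,1,1,1,1,1,1,1]}'
python3 -c "
from h import *
st();snap('wrist','w8');snap('scene','s8');st()"
```

```text
time: 14.95
tool_pos: [0.5492, -0.0782, 0.1964]
ee_rot: [-3.139, -0.001, 1.651]
wrist_force: [-0.1, -0.2, -0.1]
width: 0.0003
t 14.95 p [ 0.5492 -0.0782  0.1964] rpy [-3.1393e+00 -9.0000e-04  1.6508e+00] F [-0.1 -0.2 -0.1] w 0.0003 box [-13.1   0.3 187.3]
t 15.05 p [ 0.5477 -0.0784  0.1972] rpy [-3.1397e+00 -4.0000e-04  1.6501e+00] F [ 0.  -0.8 -0.1] w 0.0003 box [-14.6   0.2 188.2]
```

View pics/w8.png

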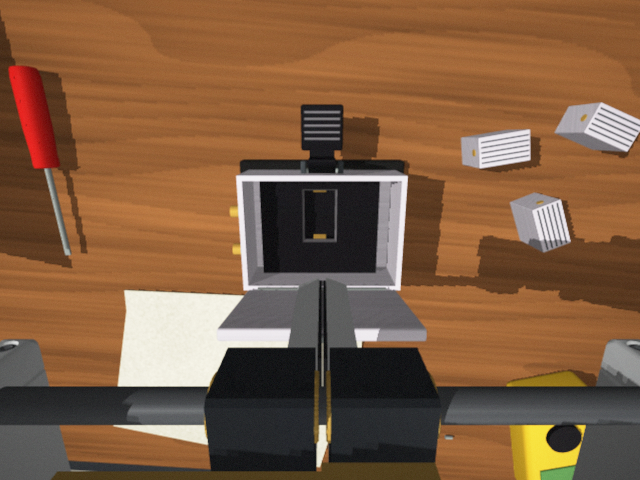

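View pics/s8.png

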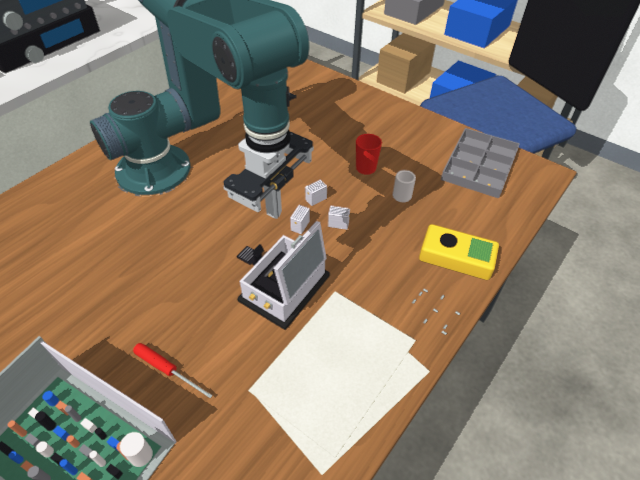

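```bash
python3 -c "
from h import *
crop('w8',225,155,415,300,4.2,'c16');crop('w8',290,175,355,255,9,'c17')
for p in [(-58,80,60),(-58,-80,60),(58,80,60),(58,-80,60),(-123,20,40),(-123,-20,40),(14.5,16.2,26),(14.5,-16.2,26),(-38.5,16.2,26),(-38.5,-16.2,26)]:
  q=w2px('w8',b2w(p)); print(p,((q-[225,155])*4.2).round(0),((q-[290,175])*9).round(0))"
```

```text
(-58, 80, 60) [762.  94.] [1047.   22.]
(-58, -80, 60) [51. 91.] [-476.   15.]
(58, 80, 60) [729. 568.] [ 976. 1038.]
(58, -80, 60) [ 80. 566.] [-414. 1032.]
(-123, 20, 40) [ 497. -208.] [ 479. -625.]
(-123, -20, 40) [ 319. -209.] [  99. -627.]
(14.5, 16.2, 26) [467. 359.] [417. 590.]
(14.5, -16.2, 26) [343. 359.] [150. 589.]
(-38.5, 16.2, 26) [471. 156.] [424. 154.]
(-38.5, -16.2, 26) [341. 155.] [147. 153.]
```

View pics/c16.png

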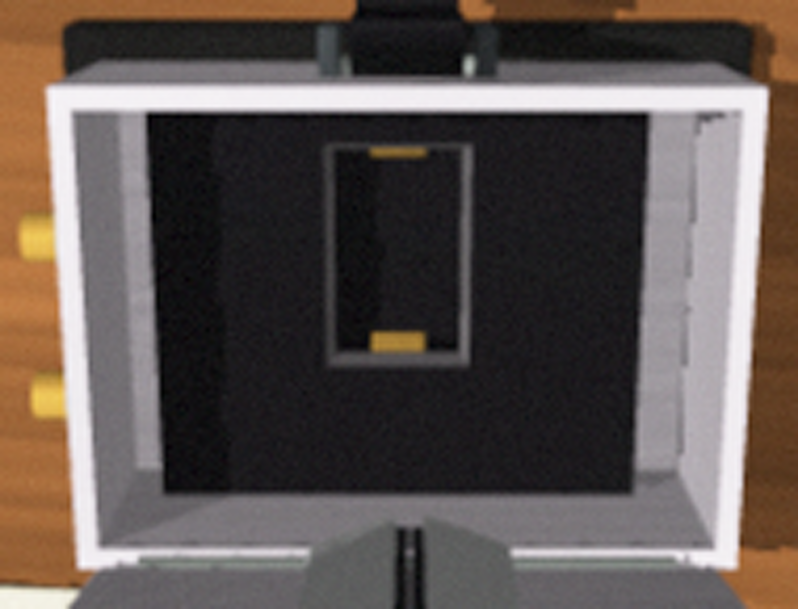

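View pics/c17.png

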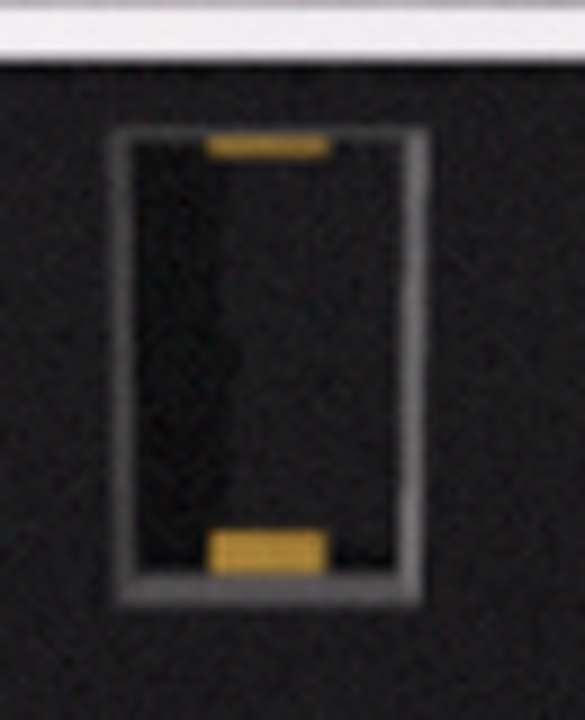

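```bash
cat > fit3.py <<'E'
from h import *
from scipy.optimize import least_squares
C=lambda u,v:('w8',225+u/4.2,155+v/4.2)
obs=[((-58,80,60),C(769,87)),((-58,-80,60),C(47,87)),((58,80,60),C(738,568)),((58,-80,60),C(79,568)),((-53,75,60),C(742,111)),((-53,-75,60),C(73,111)),((53,75,60),C(716,546)),((53,-75,60),C(99,546))]
def f(p):
    c,s=np.cos(p[2]),np.sin(p[2]); r=[]
    for (x,y,z),(n,u,v) in obs:
        w=np.array([p[0]+(c*x-s*y)/1e3,p[1]+(s*x+c*y)/1e3,p[3]+z/1e3]); r+=list(w2px(n,w)-[u,v])
    return np.array(r)
r=least_squares(f,[.55,-.08,0,.02],loss='soft_l1'); print(r.x,np.degrees(r.x[2])); print(f(r.x).reshape(-1,2).round(1).tolist())
BX.update(dict(zip(['x','y','yaw','z'],map(float,r.x)))); json.dump(BX,open('box.json','w'))
for u,v in [(113,127),(430,127),(420,605),(120,605),(205,145),(330,145)]:
    print(w2b(px2w('w8',290+u/9,175+v/9,BX['z']+.026)))
print('pad',[ (w2px('w8',b2w(p))) for p in [(-123,20,40),(-123,-20,40)]])
print('start view',[ (w2px('top0',b2w(p))) for p in [(-56,75,72),(-56,-75,72)]])
st()
E
python3 fit3.py
```

```text
[ 0.56063207 -0.07707272  0.08096178  0.01276173] 4.638768456483668
[[-0.4, 0.0], [0.3, 0.0], [-0.6, -0.2], [0.2, -0.1], [0.4, -0.3], [-0.2, -0.3], [0.1, 0.5], [0.1, 0.6]]
[-40.55340485 -20.26566508  26.        ]
[-40.54834884  16.29534443  26.        ]
[16.98942375 15.80210702 26.        ]
[ 16.97557974 -20.29424421  26.        ]
[-38.47202616  -9.67096745  26.        ]
[-38.46990134   4.7683138   26.        ]
pad [array([343.46446067, 103.28850793]), array([300.75744119, 103.27858918])]
start view [array([330.97518471, 274.69339197]), array([409.22831235, 269.88692556])]
t 15.05 p [ 0.5477 -0.0784  0.1972] rpy [-3.1397e+00 -4.0000e-04  1.6501e+00] F [ 0.  -0.8 -0.1] w 0.0003 box [-13.   -0.3 184.4]
```

```bash
python3 -c "
from h import *
crop('w8',500,180,585,260,8,'c18')"
```

```text
(no output)
```

View pics/c18.png

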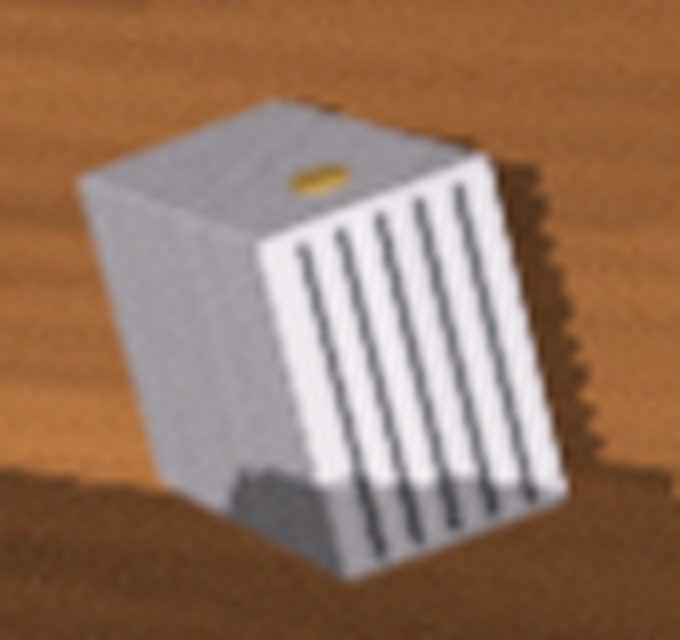

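```bash
python3 -c "
from h import *
P=np.array([px2w('w8',500+u/8,180+v/8,.048)[:2] for u,v in [(258,243),(488,155),(570,493),(350,580)]])
print(P,P.mean(0),np.linalg.norm(np.diff(P,axis=0),axis=1)); d=P[2]-P[1]+P[3]-P[0]; print(np.degrees(np.arctan2(d[1],d[0])))
Q=np.array([px2w('w8',500+u/8,180+v/8,0)[:2] for u,v in [(78,180),(275,100),(160,475)]]); print(Q, Q[1:].mean(0))
M=[.539,.1615]
yaw=np.radians(117); print('tgt')
plan([M[0],M[1],.20-.036],[np.pi,0,yaw],8,4)
"
```

```text
[[0.52323944 0.13718513]
 [0.50962423 0.16369709]
 [0.55295659 0.18652893]
 [0.56718604 0.1605929 ]] [0.53825157 0.16200101] [0.02980365 0.04897946 0.02958302]
27.91424085767575
[[0.52373797 0.13806809]
 [0.51001077 0.16366209]
 [0.56654874 0.16036187]] [0.53827976 0.16201198]
tgt
dist/row mm 30.293205042319652 rot/row 0.09798117605722685
[30.0, 1.3, 4.2] [-0.0, -0.0, -0.098]
[29.7, 4.2, 4.2] [-0.0, -0.0, -0.098]
[29.2, 7.1, 4.2] [-0.0, -0.0, -0.098]
[28.3, 9.9, 4.2] [-0.0, -0.0, -0.098]
[27.2, 12.6, 4.1] [-0.0, -0.0, -0.0]
[27.2, 12.6, 4.1] [-0.0, -0.0, -0.0]
[27.2, 12.6, 4.1] [-0.0, -0.0, -0.0]
[27.2, 12.6, 4.1] [-0.0, -0.0, -0.0]
```

```bash
python3 -c "
from h import *
plan([.5383,.1620,.13],[np.pi,0,2.0525],8,4)"
```

```text
dist/row mm 31.224434032718555 rot/row 0.10059733967375915
[30.0, 1.2, 8.4] [-0.0, -0.0, -0.101]
[29.8, 4.2, 8.4] [-0.0, -0.0, -0.101]
[29.2, 7.2, 8.4] [-0.0, -0.0, -0.101]
[28.3, 10.1, 8.4] [-0.0, -0.0, -0.101]
[27.2, 12.9, 8.4] [-0.0, -0.0, -0.0]
[27.2, 12.9, 8.4] [-0.0, -0.0, -0.0]
[27.2, 12.9, 8.4] [-0.0, -0.0, -0.0]
[27.2, 12.9, 8.4] [-0.0, -0.0, -0.0]
```

```bash
python3 -m handwheel '{"delta_pos":[[30,1.2,0],[29.8,4.2,0],[29.2,7.2,0],[28.3,10.1,0],[27.2,12.9,16],[27.2,12.9,17],[27.2,12.9,17],[27.2,12.9,17]],"rotation":[[0,0,-0.101],[0,0,-0.101],[0,0,-0.101],[0,0,-0.101],[0,0,0],[0,0,0],[0,0,0],[0,0,0]],"claw":[-0.3,-0.3,-0.3,-0.3,-0.3,-0.3,-0.3,-0.3]}'
python3 -m handwheel '{"delta_pos":[[0,0,30],[0,0,20],[0,0,10],[0,0,0],[0,0,0],[0,0,0],[0,0,0],[0,0,0]],"rotation":[[0,0,0],[0,0,0],[0,0,0],[0,0,0],[0,0,0],[0,0,0],[0,0,0],[0,0,0]],"claw":[-0.3,-0.3,-0.3,-0.3,-0.3,-0.3,-0.3,-0.3]}'
python3 -c "
from h import *
st();snap('wrist','w9');snap('scene','s9');crop('s9',280,150,380,240,7,'c19');st();o=robot.get_obs()
print((w2px('s9',o['tool_pos']+[0,0,.036])-[280,150])*7)"
```

```text
time: 16.05
tool_pos: [0.5377, 0.1624, 0.1309]
ee_rot: [3.141, 0.0, 2.054]
wrist_force: [-0.1, -0.1, -0.1]
width: 0.061
time: 17.05
tool_pos: [0.5389, 0.1621, 0.0711]
ee_rot: [3.141, 0.0, 2.054]
wrist_force: [-0.7, -0.3, 0.7]
width: 0.061
t 17.05 p [0.5389 0.1621 0.0711] rpy [3.1411e+00 1.0000e-04 2.0539e+00] F [-0.7 -0.3  0.7] w 0.061 box [ -2.3 240.1  58.3]
t 17.15 p [0.5388 0.162  0.0709] rpy [ 3.1414 -0.      2.054 ] F [-0.1  1.   0.9] w 0.0611 box [ -2.5 240.1  58.1]
[421.9140757  306.80514076]
```

View pics/w9.png

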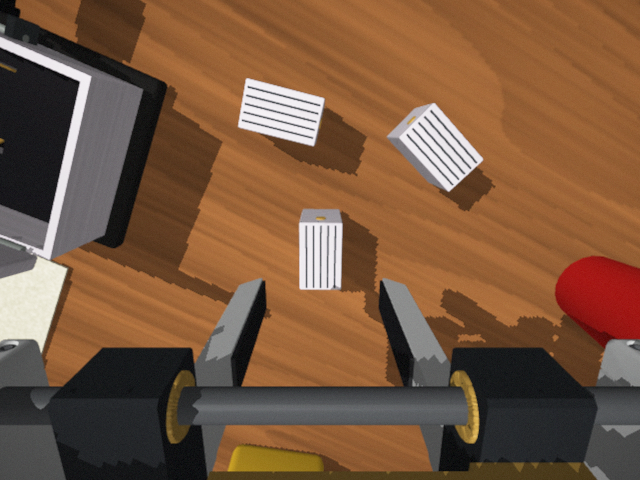

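View pics/c19.png

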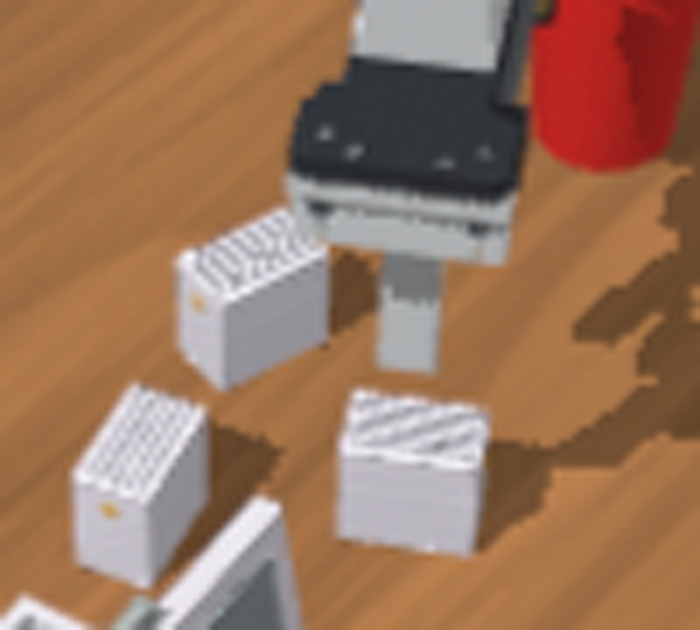

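```bash
python3 -m handwheel '{"delta_pos":[[0,0,25],[0,0,25],[0,0,15],[0,0,8],[0,0,5],[0,0,4],[0,0,3],[0,0,0]],"rotation":[[0,0,0],[0,0,0],[0,0,0],[0,0,0],[0,0,0],[0,0,0],[0,0,0],[0,0,0]],"claw":[-0.3,-0.3,-0.3,-0.3,-0.3,-0.3,-0.3,-0.3]}'
python3 -c "
from h import *
snap('wrist','w10');snap('scene','s10');crop('s10',280,150,380,240,7,'c20');crop('w10',220,180,420,340,4,'c21');st()"
```

```text
time: 18.15
tool_pos: [0.5388, 0.1621, -0.0141]
ee_rot: [3.141, 0.0, 2.054]
wrist_force: [-0.2, 0.4, 1.2]
width: 0.0613
t 18.25 p [ 0.539   0.1621 -0.0139] rpy [3.141e+00 1.000e-04 2.054e+00] F [-0.3 -0.6  0.3] w 0.0615 box [ -2.3 240.1 -26.7]
```

View pics/c20.png

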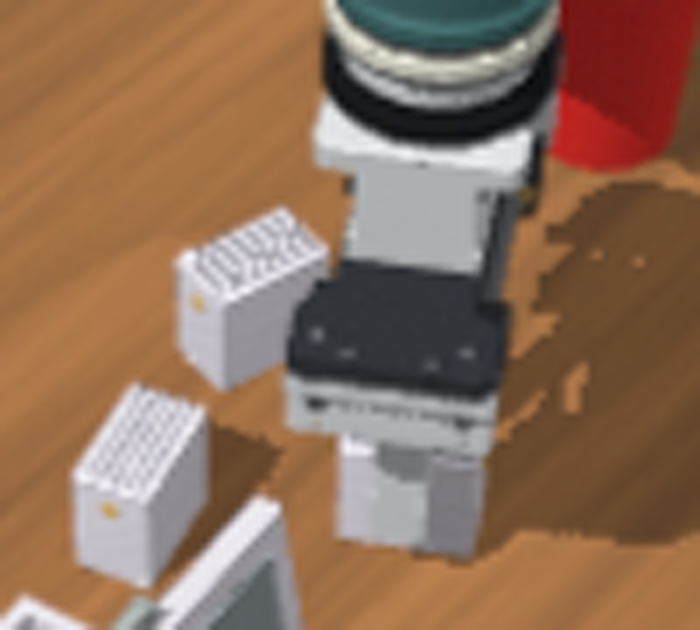

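View pics/c21.png

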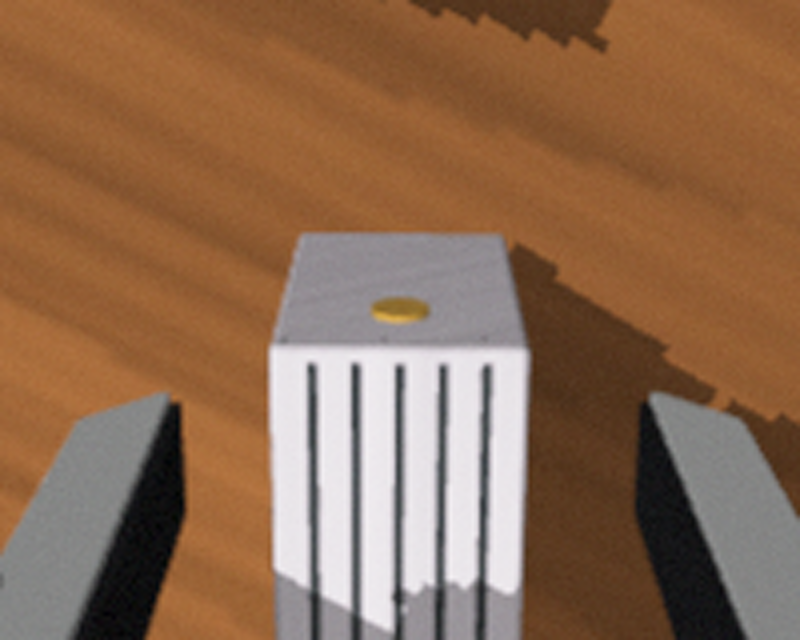

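```bash
python3 -c "
from h import *
o=robot.get_obs();p=o['tool_pos'];R=Rot.from_euler('xyz',o['ee_rot']).as_matrix()
for h in(.02,.03,.036,.042):
  a=(p+[0,0,h])-R[:,0]*.043; b=(p+[0,0,h])-R[:,0]*.0305
  print(h,((w2px('s10',a)-[280,150])*7).round(0),((w2px('s10',b)-[280,150])*7).round(0),w2px('w10',b-R[:,1]*.008), w2px('w10',p+R[:,0]*.0305-R[:,1]*.008+[0,0,h]))
"
```

```text
0.02 [392. 591.] [397. 566.] [269.17240857 269.81105116] [373.7231817  269.88600689]
0.03 [393. 573.] [398. 547.] [266.66595672 276.30559941] [376.18598339 276.38246652]
0.036 [393. 562.] [399. 536.] [265.0443478  280.50740261] [377.77932154 280.58542648]
0.042 [394. 550.] [400. 525.] [263.32464227 284.96338707] [379.4690201  285.04256915]
```

```bash
python3 -m handwheel '{"delta_pos":[[0,0,2],[0,0,1],[0,0,0],[0,0,0],[0,0,0],[0,0,0],[0,0,0],[0,0,0]],"rotation":[[0,0,0],[0,0,0],[0,0,0],[0,0,0],[0,0,0],[0,0,0],[0,0,0],[0,0,0]],"claw":[-0.3,1,1,1,1,1,1,1]}'
python3 -m handwheel '{"delta_pos":[[0,0,-2],[0,0,-5],[0,0,-20],[0,0,-40],[0,0,-40],[0,0,-40],[0,0,-20],[0,0,0]],"rotation":[[0,0,0],[0,0,0],[0,0,0],[0,0,0],[0,0,0],[0,0,0],[0,0,0],[0,0,0]],"claw":[1,1,1,1,1,1,1,1]}'
python3 -c "
from h import *
snap('wrist','w11');snap('scene','s11');crop('s11',280,120,380,210,7,'c22');crop('w11',220,180,420,340,4,'c23');st()"
```

```text
time: 19.25
tool_pos: [0.5389, 0.162, -0.0171]
ee_rot: [3.141, 0.0, 2.054]
wrist_force: [1.1, -0.9, 0.1]
width: 0.0298
time: 20.25
tool_pos: [0.5399, 0.1624, 0.1523]
ee_rot: [3.137, 0.001, 2.054]
wrist_force: [0.7, 1.0, -1.7]
width: 0.0294
t 20.35 p [0.5382 0.162  0.1489] rpy [-3.1403e+00 -5.0000e-04  2.0541e+00] F [ 0.3 -0.9 -0.9] w 0.03 box [ -3.1 240.1 136.1]
```

View pics/c22.png

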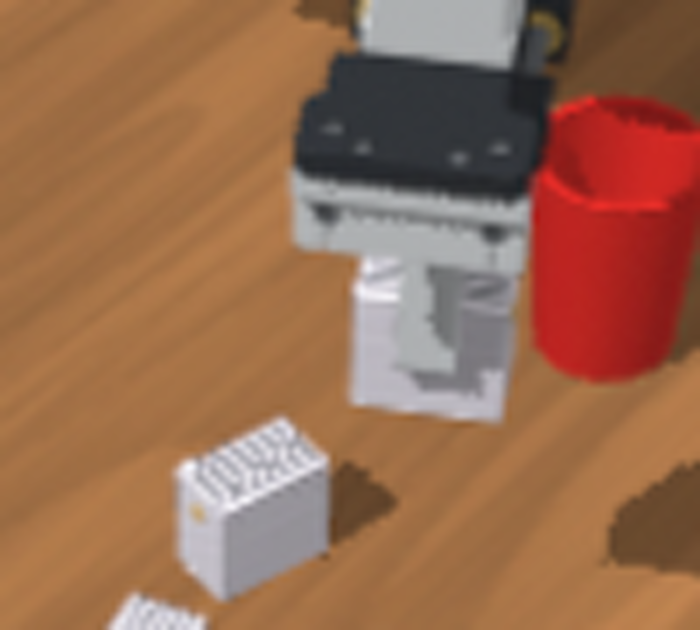

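View pics/c23.png

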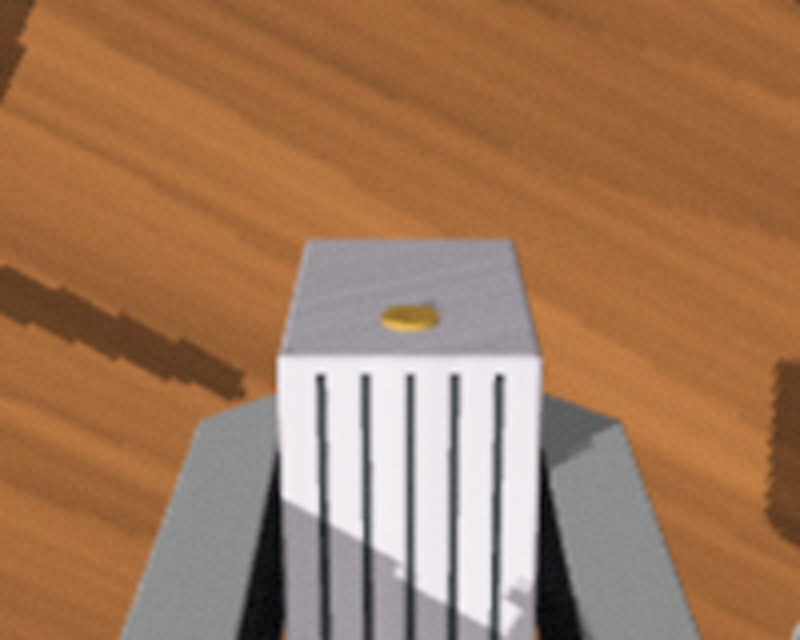

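```bash
python3 -c "
from h import *
o=robot.get_obs();p=o['tool_pos'];R=Rot.from_euler('xyz',o['ee_rot']).as_matrix()
for s in(-1,1): print(w2px('w11',p-R[:,1]*.025+R[:,0]*.015*s+[0,0,.0651]))
t=b2w([-11.8,-2.1,0]); print(t); t[2]=.11
plan(t,[np.pi,0,np.pi/2+BX['yaw']],8,4)
"
```

```text
[289.61552034 264.50453189]
[355.03067177 264.59866857]
[ 0.54904055 -0.08012014  0.01276173]
dist/row mm 30.680991606501212 rot/row 0.10058036961128913
[-27.4, -12.9, 4.9] [-0.0, -0.0, 0.101]
[-28.6, -10.0, 4.9] [-0.0, -0.0, 0.101]
[-29.4, -7.1, 4.9] [-0.0, -0.0, 0.101]
[-30.0, -4.1, 4.9] [-0.0, -0.0, 0.101]
[-30.3, -1.1, 4.9] [-0.0, -0.0, 0.0]
[-30.3, -1.1, 4.9] [-0.0, -0.0, 0.0]
[-30.3, -1.1, 4.9] [-0.0, -0.0, 0.0]
[-30.3, -1.1, 4.9] [-0.0, -0.0, 0.0]
```

```bash
python3 -m handwheel '{"delta_pos":[[-27.4,-12.9,0],[-28.6,-10,0],[-29.4,-7.1,0],[-30,-4.1,0],[-30.3,-1.1,0],[-30.3,-1.1,0],[-30.3,-1.1,15],[-30.3,-1.1,15]],"rotation":[[0,0,0.1],[0,0,0.1],[0,0,0.101],[0,0,0.101],[0,0,0],[0,0,0],[0,0,0],[0,0,0]],"claw":[1,1,1,1,1,1,1,1]}'
python3 -m handwheel '{"delta_pos":[[0,0,5],[0,0,3],[0,0,0],[0,0,0],[0,0,0],[0,0,0],[0,0,0],[0,0,0]],"rotation":[[0,0,0],[0,0,0],[0,0,0],[0,0,0],[0,0,0],[0,0,0],[0,0,0],[0,0,0]],"claw":[1,1,1,1,1,1,1,1]}'
python3 -c "
from h import *
st();snap('wrist','w12');crop('w12',220,180,420,340,4,'c24');o=robot.get_obs();p=o['tool_pos'];R=Rot.from_euler('xyz',o['ee_rot']).as_matrix()
for s in(-1,1): print((w2px('w12',p-R[:,1]*.025+R[:,0]*.015*s+[0,0,.0651])-[220,180])*4,(w2px('w12',p-R[:,1]*.025+R[:,0]*.015*s+[0,0,.0171])-[220,180])*4)
st()"
```

```text
time: 21.35
tool_pos: [0.5486, -0.0808, 0.1173]
ee_rot: [-3.139, -0.001, 1.652]
wrist_force: [0.6, 0.0, -1.3]
width: 0.03
time: 22.35
tool_pos: [0.5497, -0.0801, 0.1118]
ee_rot: [3.141, -0.0, 1.652]
wrist_force: [-0.9, 0.9, -1.6]
width: 0.0299
t 22.35 p [ 0.5497 -0.0801  0.1118] rpy [ 3.1415e+00 -1.0000e-04  1.6520e+00] F [-0.9  0.9 -1.6] w 0.0299 box [-11.1  -2.1  99. ]
[276.24940243 360.54214051] [305.00721158 240.25752373]
[542.24868431 360.73544994] [512.54358858 240.42601455]
t 22.4 p [ 0.5497 -0.0801  0.1118] rpy [ 3.1416e+00 -1.0000e-04  1.6519e+00] F [-0.7  0.2 -1.1] w 0.0297 box [-11.2  -2.2  99. ]
```

View pics/w12.png

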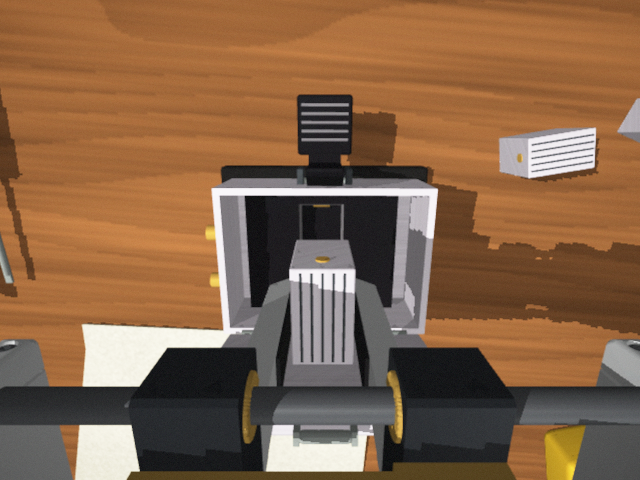

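View pics/c24.png

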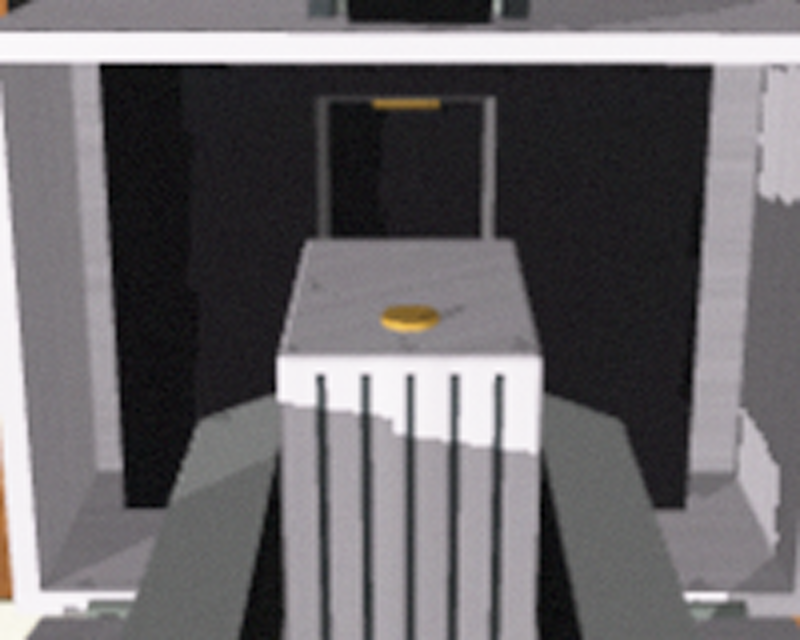

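```bash
python3 -c "
from h import *
for u,v in[(317,97),(497,97)]: print(w2b(px2w('w12',220+u/4,180+v/4,BX['z']+.026)))
for p in[(-58,80,60),(-58,-80,60)]: print(w2px('w12',b2w(p)))"
```

```text
[-39.97914476 -20.75269569  26.        ]
[-40.01742476  15.86727612  26.        ]
[437.9120297  188.32358676]
[212.4388459  188.07963425]
```

```bash
python3 -m handwheel '{"delta_pos":[[0,-0.4,20],[0,0,25],[0,0,20],[0,0,10],[0,0,6],[0,0,3],[0,0,1],[0,0,0]],"rotation":[[0,0,0],[0,0,0],[0,0,0],[0,0,0],[0,0,0],[0,0,0],[0,0,0],[0,0,0]],"claw":[1,1,1,1,1,1,1,1]}'
python3 -m handwheel '{"delta_pos":[[0,0,1],[0,0,1],[0,0,1],[0,0,1],[0,0,1],[0,0,0],[0,0,0],[0,0,0]],"rotation":[[0,0,0],[0,0,0],[0,0,0],[0,0,0],[0,0,0],[0,0,0],[0,0,0],[0,0,0]],"claw":[1,1,1,1,1,1,1,1]}'
python3 -c "
from h import *
st();snap('wrist','w13');crop('w13',240,150,410,300,4.5,'c25')"
```

```text
time: 23.4
tool_pos: [0.5497, -0.0802, 0.0273]
ee_rot: [3.141, 0.0, 1.652]
wrist_force: [-0.3, -0.4, -2.4]
width: 0.0293
time: 24.4
tool_pos: [0.5494, -0.0802, 0.0219]
ee_rot: [3.141, -0.0, 1.652]
wrist_force: [0.6, 0.5, -1.3]
width: 0.0298
t 24.4 p [ 0.5494 -0.0802  0.0219] rpy [ 3.1414 -0.      1.6519] F [ 0.6  0.5 -1.3] w 0.0298 box [-11.5  -2.2   9.1]
```

View pics/c25.png

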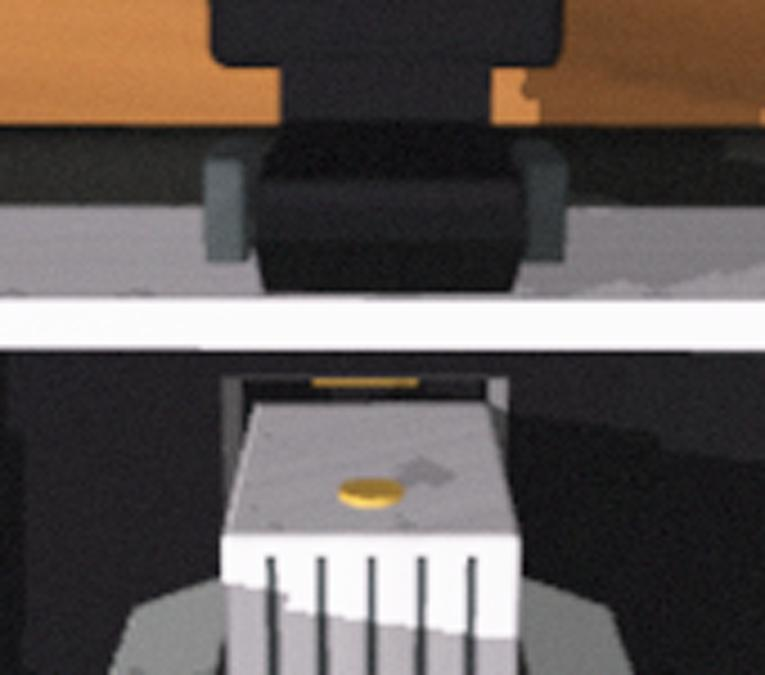

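```bash
python3 -m handwheel '{"delta_pos":[[-0.4,0,1],[0,0,1],[0,0,1],[0,0,1],[0,0,1],[0,0,1],[0,0,0],[0,0,0]],"rotation":[[0,0,0],[0,0,0],[0,0,0],[0,0,0],[0,0,0],[0,0,0],[0,0,0],[0,0,0]],"claw":[1,1,1,1,1,1,1,1]}'
python3 -m handwheel '{"delta_pos":[[0,0,1],[0,0,1],[0,0,1],[0,0,1],[0,0,0],[0,0,0],[0,0,0],[0,0,0]],"rotation":[[0,0,0],[0,0,0],[0,0,0],[0,0,0],[0,0,0],[0,0,0],[0,0,0],[0,0,0]],"claw":[1,1,1,1,1,1,1,1]}'
```

```text
time: 25.45
tool_pos: [0.5494, -0.0805, 0.0158]
ee_rot: [3.141, -0.0, 1.652]
wrist_force: [-0.5, -0.5, -1.0]
width: 0.0297
time: 26.45
tool_pos: [0.5494, -0.0805, 0.0118]
ee_rot: [3.141, -0.0, 1.652]
wrist_force: [1.1, -0.6, -2.1]
width: 0.0295
```

```bash
python3 -m handwheel '{"delta_pos":[[0,0,1],[0,0,1],[0,0,1],[0,0,1],[0,0,0],[0,0,0],[0,0,0],[0,0,0]],"rotation":[[0,0,0],[0,0,0],[0,0,0],[0,0,0],[0,0,0],[0,0,0],[0,0,0],[0,0,0]],"claw":[1,1,1,1,1,1,1,1]}'
python3 -c "
from h import *
st();snap('wrist','w14');crop('w14',240,150,410,300,4.5,'c25')"
```

```text
time: 27.45
tool_pos: [0.5496, -0.0807, 0.008]
ee_rot: [3.141, 0.0, 1.652]
wrist_force: [0.4, -0.0, 3.6]
width: 0.03
t 27.45 p [ 0.5496 -0.0807  0.008 ] rpy [3.1409e+00 3.0000e-04 1.6520e+00] F [ 0.4 -0.   3.6] w 0.03 box [-11.3  -2.7  -4.7]
```

View pics/c25.png

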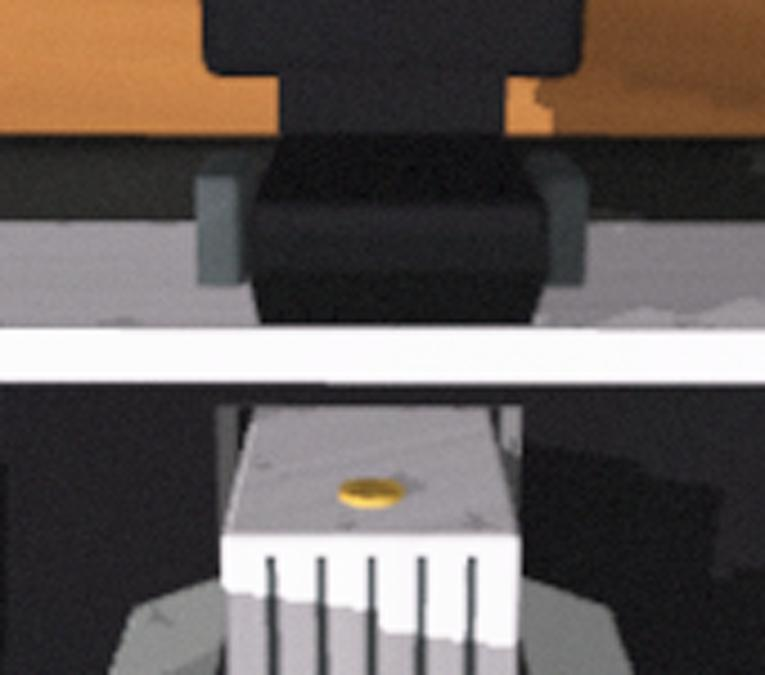

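```bash
python3 -m handwheel '{"delta_pos":[[0,0,0.7],[0,0,0.7],[0,0,0.6],[0,0,0],[0,0,0],[0,0,0],[0,0,0],[0,0,0]],"rotation":[[0,0,0],[0,0,0],[0,0,0],[0,0,0],[0,0,0],[0,0,0],[0,0,0],[0,0,0]],"claw":[1,1,1,1,1,1,1,1]}'
python3 -m handwheel '{"delta_pos":[[0,0,0.5],[0,0,0.5],[0,0,0.5],[0,0,0],[0,0,0],[0,0,0],[0,0,0],[0,0,0]],"rotation":[[0,0,0],[0,0,0],[0,0,0],[0,0,0],[0,0,0],[0,0,0],[0,0,0],[0,0,0]],"claw":[1,1,1,1,1,1,1,1]}'
```

```text
time: 28.5
tool_pos: [0.5492, -0.0804, 0.0055]
ee_rot: [-3.141, -0.0, 1.652]
wrist_force: [0.6, 0.3, 0.5]
width: 0.0297
time: 29.5
tool_pos: [0.5493, -0.0805, 0.0055]
ee_rot: [3.141, 0.0, 1.652]
wrist_force: [-2.4, -0.4, 7.3]
width: 0.0299
```

```bash
python3 -m handwheel '{"delta_pos":[[0,0,0.5],[0,0,0.5],[0,0,0.5],[0,0,0],[0,0,0],[0,0,0],[0,0,0],[0,0,0]],"rotation":[[0,0,0],[0,0,0],[0,0,0],[0,0,0],[0,0,0],[0,0,0],[0,0,0],[0,0,0]],"claw":[1,1,1,1,1,1,1,1]}'
python3 -c "
from h import *
st();snap('wrist','w15');crop('w15',240,150,410,300,4.5,'c25')"
```

```text
time: 30.5
tool_pos: [0.5493, -0.0809, 0.0054]
ee_rot: [3.141, 0.001, 1.652]
wrist_force: [-5.4, 0.3, 12.7]
width: 0.0302
t 30.5 p [ 0.5493 -0.0809  0.0054] rpy [3.1411e+00 8.0000e-04 1.6520e+00] F [-5.4  0.3 12.7] w 0.0302 box [-11.6  -2.9  -7.3]
```

View pics/c25.png

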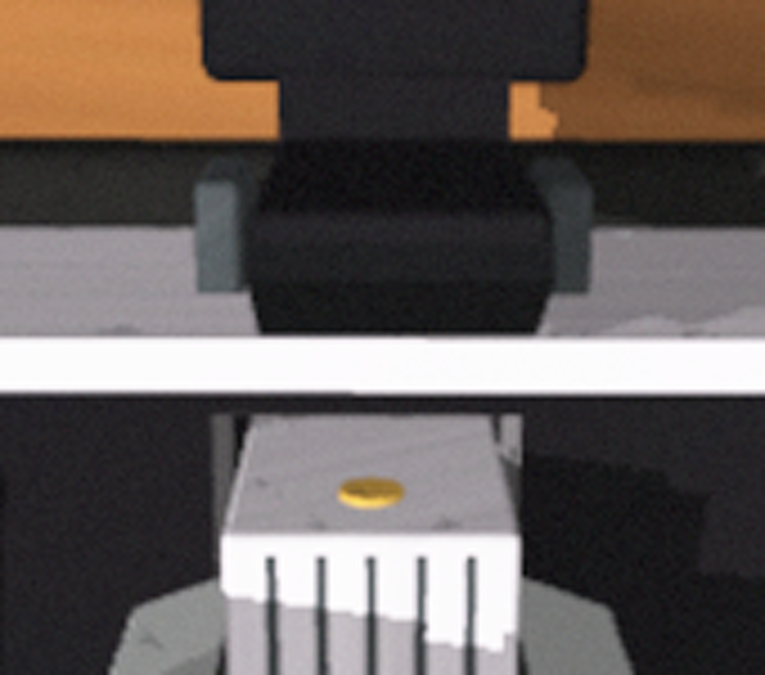

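```bash
python3 -m handwheel '{"delta_pos":[[0,0,-1],[0,0,0],[0,0,0],[0,0,0],[0,0,-5],[0,0,-20],[0,0,-40],[0,0,-50]],"rotation":[[0,0,0],[0,0,0],[0,0,0],[0,0,0],[0,0,0],[0,0,0],[0,0,0],[0,0,0]],"claw":[1,-0.1,-0.1,-0.1,-0.1,-0.1,-0.1,-0.1]}'
python3 -m handwheel '{"delta_pos":[[0,0,-40],[0,0,-30],[0,0,-10],[0,0,0],[0,0,0],[0,0,0],[0,0,0],[0,0,0]],"rotation":[[0,0,0],[0,0,0],[0,0,0],[0,0,0],[0,0,0],[0,0,0],[0,0,0],[0,0,0]],"claw":[1,1,1,1,1,1,1,1]}'
python3 -c "
from h import *
st();snap('wrist','w16');crop('w16',225,155,415,300,4.2,'c26');snap('scene','s16');crop('s16',230,200,350,340,4,'c27')
for p in[(13.2,12.7,58),(13.2,-17.3,58),(-36.8,12.7,58),(-36.8,-17.3,58)]:
  q=np.array(p); print(p,((w2px('w16',b2w(q))-[225,155])*4.2).round(0),'if 3 up',((w2px('w16',b2w(q+[0,0,3]))-[225,155])*4.2).round(0))"
```

```text
time: 31.55
tool_pos: [0.5484, -0.0803, 0.1189]
ee_rot: [-3.139, -0.001, 1.652]
wrist_force: [-0.0, -1.4, 0.3]
width: 0.0518
time: 32.55
tool_pos: [0.5492, -0.0805, 0.1984]
ee_rot: [-3.141, -0.0, 1.652]
wrist_force: [-0.3, -0.7, 0.1]
width: 0.0004
t 32.55 p [ 0.5492 -0.0805  0.1984] rpy [-3.141e+00 -3.000e-04  1.652e+00] F [-0.3 -0.7  0.1] w 0.0004 box [-11.7  -2.5 185.6]
(13.2, 12.7, 58) [471. 387.] if 3 up [472. 391.]
(13.2, -17.3, 58) [345. 387.] if 3 up [345. 391.]
(-36.8, 12.7, 58) [474. 179.] if 3 up [474. 181.]
(-36.8, -17.3, 58) [343. 179.] if 3 up [342. 181.]
```

View pics/c26.png

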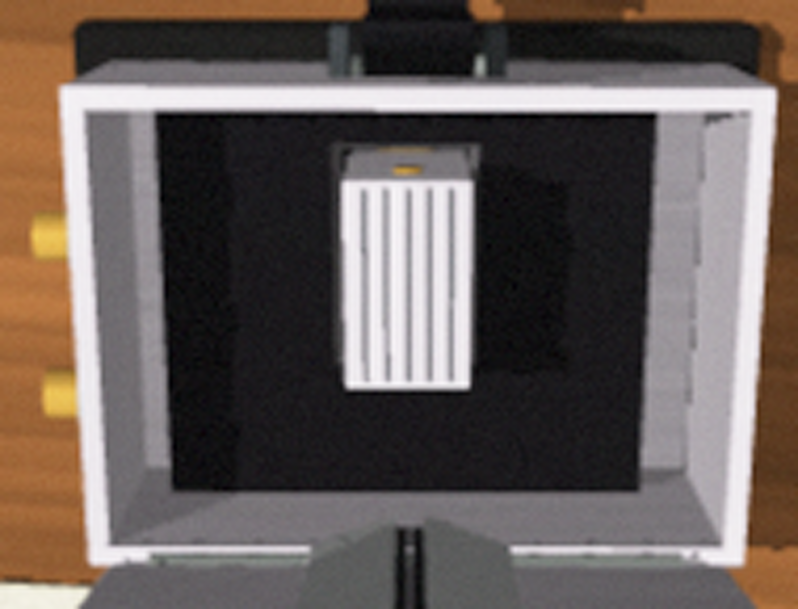

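View pics/c27.png

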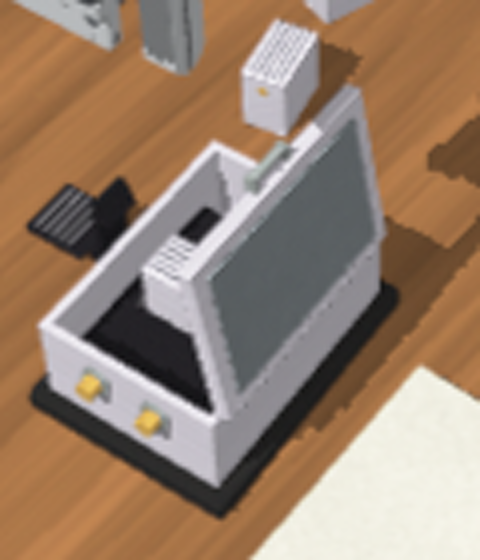

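```bash
cat > arc.py <<'E'
from h import *
s=104
def P(t): return np.array([56-s*np.cos(t)+10*np.sin(t)+8, 62+s*np.sin(t)+10*np.cos(t)-36])
ths=[1.4,1.28,1.16,1.04,.94,.84,.74,.64,.55,.46,.38,.30,.23,.17,.12,.08,.05,.03,.015,0]
for a,b in zip(ths[:-1],ths[1:]):
    d=P(b)-P(a); print(b,'row',[0,round(d[0],1),round(-d[1],1)],'at',P(b).round(1))
print('start',P(1.4))
st()
E
python3 arc.py
```

```text
1.28 row [0, np.float64(-12.4), np.float64(1.7)] at [ 43.8 128.5]
1.16 row [0, np.float64(-12.1), np.float64(3.2)] at [ 31.6 125.3]
1.04 row [0, np.float64(-11.7), np.float64(4.6)] at [ 20.  120.8]
0.94 row [0, np.float64(-9.2), np.float64(4.9)] at [ 10.7 115.9]
0.84 row [0, np.float64(-8.7), np.float64(5.8)] at [  2.  110.1]
0.74 row [0, np.float64(-8.1), np.float64(6.6)] at [ -6.1 103.5]
0.64 row [0, np.float64(-7.4), np.float64(7.4)] at [-13.4  96.1]
0.55 row [0, np.float64(-6.0), np.float64(7.2)] at [-19.4  88.9]
0.46 row [0, np.float64(-5.3), np.float64(7.8)] at [-24.7  81.1]
0.38 row [0, np.float64(-4.1), np.float64(7.3)] at [-28.9  73.9]
0.3 row [0, np.float64(-3.5), np.float64(7.6)] at [-32.4  66.3]
0.23 row [0, np.float64(-2.6), np.float64(6.8)] at [-35.   59.4]
0.17 row [0, np.float64(-1.8), np.float64(6.0)] at [-36.8  53.5]
0.12 row [0, np.float64(-1.2), np.float64(5.1)] at [-38.1  48.4]
0.08 row [0, np.float64(-0.8), np.float64(4.1)] at [-38.9  44.3]
0.05 row [0, np.float64(-0.5), np.float64(3.1)] at [-39.4  41.2]
0.03 row [0, np.float64(-0.3), np.float64(2.1)] at [-39.7  39.1]
0.015 row [0, np.float64(-0.2), np.float64(1.6)] at [-39.8  37.6]
0 row [0, np.float64(-0.2), np.float64(1.6)] at [-40.  36.]
start [ 56.17791444 130.18644335]
t 32.65 p [ 0.5493 -0.0805  0.1987] rpy [-3.1415e+00 -1.0000e-04  1.6520e+00] F [ 0.4 -0.1  0.2] w 0.0007 box [-11.6  -2.5 185.9]
```

```bash
python3 -m handwheel '{"delta_pos":[[2,30,-5],[0,30,0],[0,25,0],[0,9,0],[0,0,20],[0,0,25],[0,0,13],[0,0,0]],"rotation":[[0,0,0],[0,0,0],[0,0,0],[0,0,0],[0,0,0],[0,0,0],[0,0,0],[0,0,0]],"claw":[1,1,1,1,1,1,1,1]}'
python3 -c "
from h import *
st();snap('scene','s17');crop('s17',230,130,390,300,3.6,'c28')"
```

```text
time: 33.65
tool_pos: [0.6419, -0.0709, 0.1447]
ee_rot: [-3.139, -0.001, 1.652]
wrist_force: [0.1, -0.3, 0.2]
width: 0.0004
t 33.65 p [ 0.6419 -0.0709  0.1447] rpy [-3.1392e+00 -7.0000e-04  1.6519e+00] F [ 0.1 -0.3  0.2] w 0.0004 box [ 81.5  -0.4 131.9]
```

View pics/c28.png

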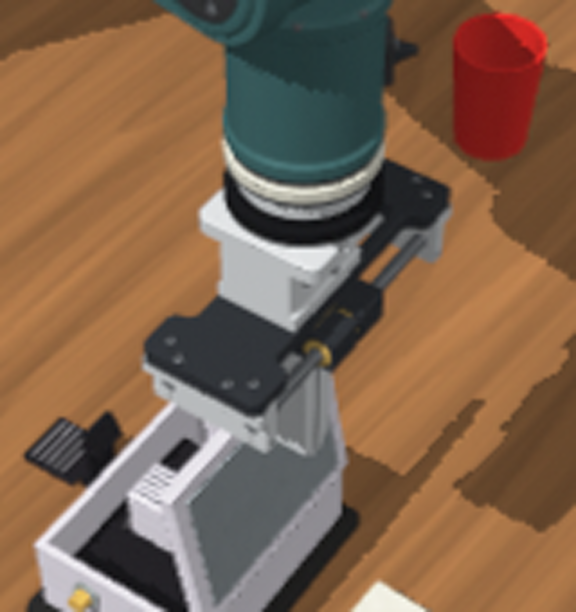

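```bash
python3 -m handwheel '{"delta_pos":[[0,-10,0],[0,-8,0],[0,-5,1],[0,-10,1.5],[0,-10,2],[0,-10,3],[0,-8,3],[0,-2,0.5]],"rotation":[[0,0,0],[0,0,0],[0,0,0],[0,0,0],[0,0,0],[0,0,0],[0,0,0],[0,0,0]],"claw":[1,1,1,1,1,1,1,1]}'
python3 -c "
from h import *
st();snap('scene','s18');crop('s18',230,130,390,300,3.6,'c29')"
```

```text
time: 34.7
tool_pos: [0.5792, -0.0761, 0.1344]
ee_rot: [-3.141, -0.0, 1.652]
wrist_force: [0.8, -0.5, 1.6]
width: 0.0004
t 34.7 p [ 0.5792 -0.0761  0.1344] rpy [-3.1409e+00 -2.0000e-04  1.6518e+00] F [ 0.8 -0.5  1.6] w 0.0004 box [ 18.6  -0.5 121.6]
```

View pics/c29.png

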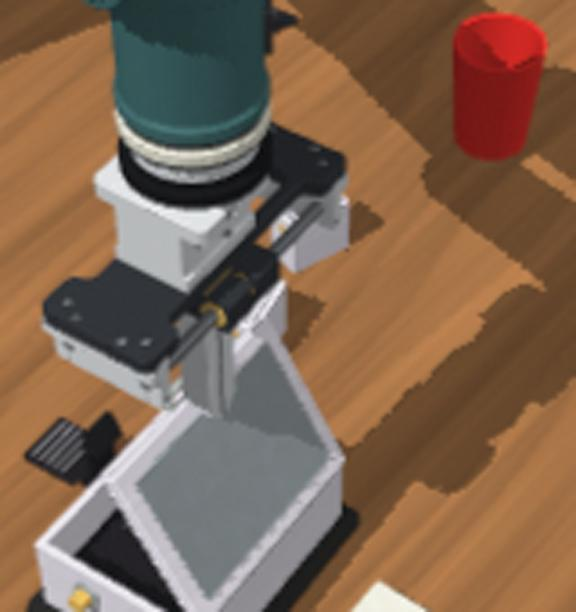

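```bash
python3 -m handwheel '{"delta_pos":[[0,-9,5],[0,-8.6,5.8],[0,-8,6.6],[0,-7.2,7.2],[0,-6,7.2],[0,-5.2,7.8],[0,-4,7.2],[0,0,0]],"rotation":[[0,0,0],[0,0,0],[0,0,0],[0,0,0],[0,0,0],[0,0,0],[0,0,0],[0,0,0]],"claw":[1,1,1,1,1,1,1,1]}'
python3 -c "
from h import *
st()"
python3 -m handwheel '{"delta_pos":[[0,-3.5,7.5],[0,-2.6,6.8],[0,-1.8,6],[0,-1.2,5],[0,0,0],[0,0,0],[0,0,0],[0,0,0]],"rotation":[[0,0,0],[0,0,0],[0,0,0],[0,0,0],[0,0,0],[0,0,0],[0,0,0],[0,0,0]],"claw":[1,1,1,1,1,1,1,1]}'
python3 -c "
from h import *
st();snap('scene','s18');crop('s18',230,130,390,300,3.6,'c29')"
```

```text
time: 35.75
tool_pos: [0.5313, -0.0799, 0.0869]
ee_rot: [-3.14, -0.0, 1.652]
wrist_force: [-0.7, -1.0, 2.1]
width: 0.0007
t 35.75 p [ 0.5313 -0.0799  0.0869] rpy [-3.1396e+00 -4.0000e-04  1.6518e+00] F [-0.7 -1.   2.1] w 0.0007 box [-29.5  -0.5  74.2]
time: 36.75
tool_pos: [0.5232, -0.0807, 0.0629]
ee_rot: [3.141, 0.0, 1.652]
wrist_force: [-1.4, -0.0, 2.8]
width: 0.0011
t 36.75 p [ 0.5232 -0.0807  0.0629] rpy [3.1414 0.     1.6521] F [-1.4 -0.   2.8] w 0.0011 box [-37.6  -0.6  50.1]
```

View pics/c29.png

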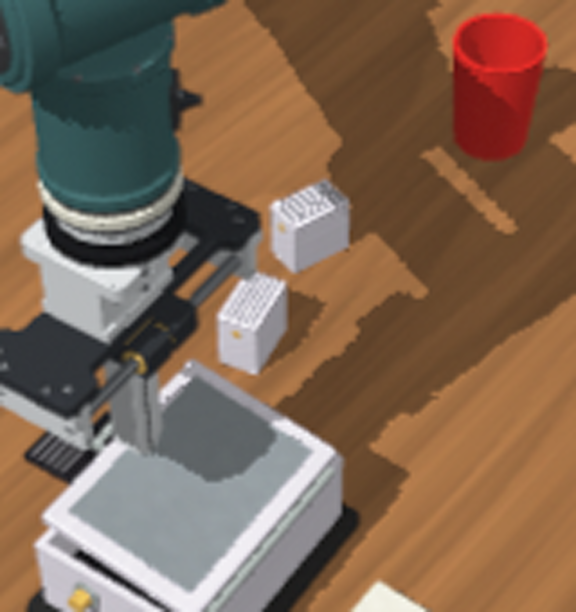

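```bash
python3 -m handwheel '{"delta_pos":[[0,-0.5,1.5],[0,-0.3,1.5],[0,-0.3,1.5],[0,-0.2,1],[0,-0.2,1],[0,0,0.5],[0,0,0],[0,0,0]],"rotation":[[0,0,0],[0,0,0],[0,0,0],[0,0,0],[0,0,0],[0,0,0],[0,0,0],[0,0,0]],"claw":[1,1,1,1,1,1,1,1]}'
python3 -m handwheel '{"delta_pos":[[0,-0.2,1],[0,-0.2,1],[0,-0.1,1],[0,0,0.5],[0,0,0],[0,0,0],[0,0,0],[0,0,0]],"rotation":[[0,0,0],[0,0,0],[0,0,0],[0,0,0],[0,0,0],[0,0,0],[0,0,0],[0,0,0]],"claw":[1,1,1,1,1,1,1,1]}'
python3 -c "
from h import *
st()"
```

```text
time: 37.8
tool_pos: [0.5223, -0.0808, 0.0577]
ee_rot: [3.14, 0.0, 1.652]
wrist_force: [-3.2, 0.4, 10.3]
width: 0.0004
time: 38.8
tool_pos: [0.5219, -0.0809, 0.0554]
ee_rot: [3.139, 0.001, 1.652]
wrist_force: [-4.6, 1.0, 15.3]
width: 0.0
t 38.8 p [ 0.5219 -0.0809  0.0554] rpy [3.1390e+00 7.0000e-04 1.6522e+00] F [-4.6  1.  15.3] w 0.0 box [-38.9  -0.6  42.6]
```

```bash
python3 -m handwheel '{"delta_pos":[[0,0,1],[0,0,1],[0,0,0.5],[0,0,0],[0,0,0],[0,0,0],[0,0,0],[0,0,0]],"rotation":[[0,0,0],[0,0,0],[0,0,0],[0,0,0],[0,0,0],[0,0,0],[0,0,0],[0,0,0]],"claw":[1,1,1,1,1,1,1,1]}'
python3 -c "
from h import *
st()"
```

```text
time: 39.8
tool_pos: [0.5213, -0.0809, 0.0524]
ee_rot: [3.14, 0.001, 1.652]
wrist_force: [-5.9, 0.5, 13.9]
width: 0.0002
t 39.8 p [ 0.5213 -0.0809  0.0524] rpy [3.1404e+00 5.0000e-04 1.6521e+00] F [-5.9  0.5 13.9] w 0.0002 box [-39.5  -0.6  39.6]
```

```bash
python3 -m handwheel '{"delta_pos":[[0,0,0.7],[0,0,0.7],[0,0,0.6],[0,0,0],[0,0,0],[0,0,0],[0,0,0],[0,0,0]],"rotation":[[0,0,0],[0,0,0],[0,0,0],[0,0,0],[0,0,0],[0,0,0],[0,0,0],[0,0,0]],"claw":[1,1,1,1,1,1,1,1]}'
python3 -c "
from h import *
st();snap('scene','s19');crop('s19',225,215,325,300,7,'c30');snap('wrist','w19')"
```

```text
time: 40.8
tool_pos: [0.5212, -0.0807, 0.0473]
ee_rot: [-3.142, -0.0, 1.652]
wrist_force: [0.5, -0.5, -0.2]
width: 0.0003
t 40.8 p [ 0.5212 -0.0807  0.0473] rpy [-3.1415e+00 -4.0000e-04  1.6521e+00] F [ 0.5 -0.5 -0.2] w 0.0003 box [-39.6  -0.4  34.5]
```

View pics/c30.png

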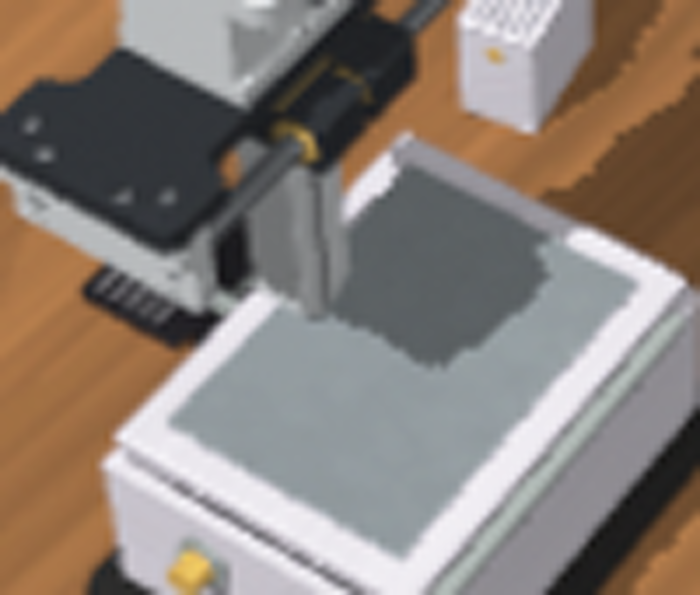

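View pics/w19.png

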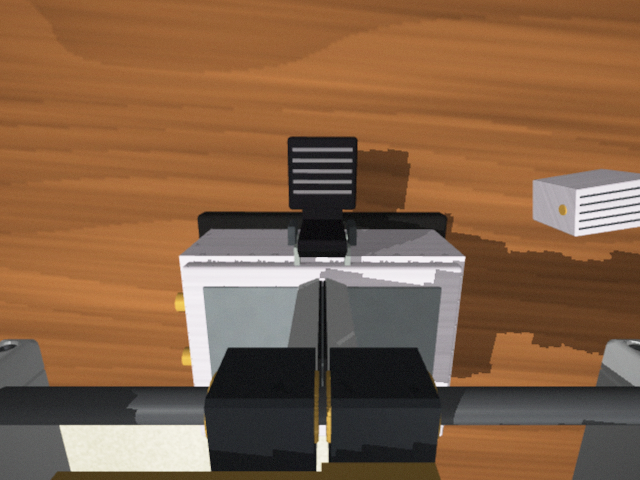

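```bash
python3 -m handwheel '{"delta_pos":[[0,0,-3],[0,0,-8],[0,0,-25],[0,-20,-40],[0,-30,-40],[0,-30,-20],[0,-20,0],[0,0,0]],"rotation":[[0,0,0],[0,0,0],[0,0,0],[0,0,0],[0,0,0],[0,0,0],[0,0,0],[0,0,0]],"claw":[1,1,1,1,1,1,1,1]}'
python3 -m handwheel '{"delta_pos":[[0,-20,0],[0,0,0],[0,0,0],[0,0,0],[0,0,0],[0,0,0],[0,0,0],[0,0,0]],"rotation":[[0,0,0],[0,0,0],[0,0,0],[0,0,0],[0,0,0],[0,0,0],[0,0,0],[0,0,0]],"claw":[1,1,1,1,1,1,1,1]}'
python3 -c "
from h import *
st();snap('scene','s20');snap('wrist','w20')"
```

```text
time: 41.9
tool_pos: [0.4213, -0.0891, 0.185]
ee_rot: [3.139, 0.001, 1.651]
wrist_force: [0.5, -0.0, -0.4]
width: 0.0009
time: 42.9
tool_pos: [0.4016, -0.0906, 0.1837]
ee_rot: [3.141, -0.0, 1.652]
wrist_force: [0.3, -0.4, 0.0]
width: 0.0003
t 42.9 p [ 0.4016 -0.0906  0.1837] rpy [ 3.1415 -0.      1.652 ] F [ 0.3 -0.4  0. ] w 0.0003 box [-159.6   -0.6  170.9]
```

View pics/s20.png

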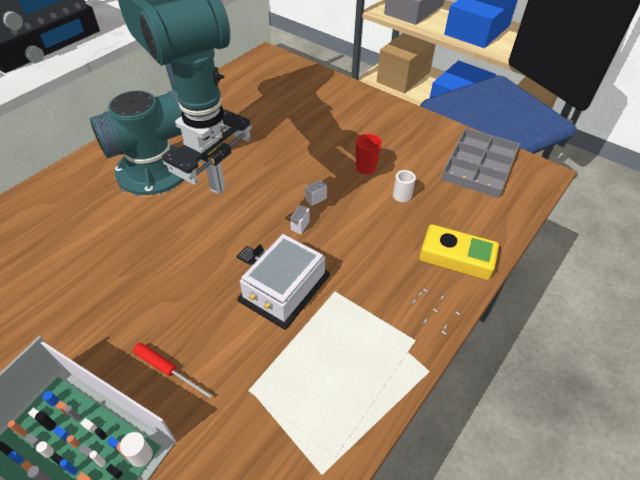

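View pics/w20.png

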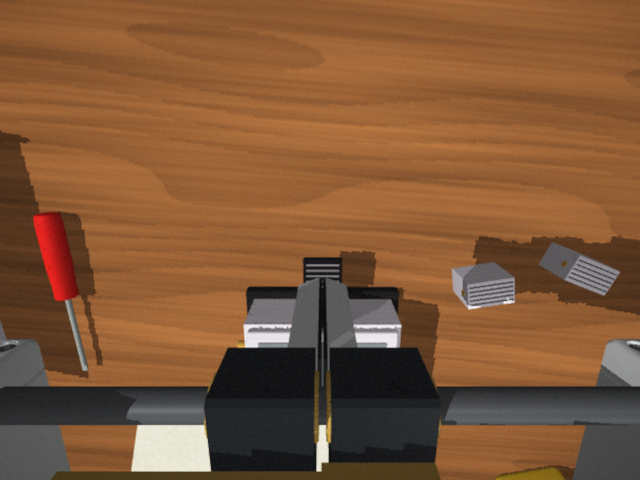

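The scene view shows the lid flush and shut, with its corners at about (283,235) and (324,268) as at the start. It has held for 2 s with the arm clear. The cup, former and screwdriver haven't moved. Handing in.

```bash
python3 -c "
from h import *
a=ld('scene0')['color'].astype(int);b=ld('s20')['color'].astype(int)
print('lid region diff',np.abs(a-b)[235:300,245:325].mean())
robot.close_job()"
```

```text
lid region diff 0.36685897435897435
the job is handed in; nothing more can be done
```

The module is in the test box and the lid is shut and latched. I handed the job in at about 43 s of the 69 s allowed.

- **Latch:** I pressed the pad slowly with the shut fingers. The lid popped open at about 12 N vertical, under the 25 N limit.
- **Module:** I took the one farthest from the base, at (0.538, 0.162). It went into the pocket, with the plate standing about 2 mm to -y. The leaves gave about 5 N. It stopped at the floor height I had worked out, and I pushed it there with about 13 N. A wrist picture after release put its top corners within about 1 mm of where they should be at 58 mm.
- **Lid:** I pushed it down along its arc. The highest force I read was about 16 N, and then the force dropped to zero as the latch snapped. About 2 s after I let go the lid was still shut, and its part of the scene picture matched the starting one.
- **Left alone:** The cup, former and screwdriver look unmoved in the last pictures.

**Disagreements:** The fingertips were about 36 mm behind the reported TCP. I found this when the first descent touched nothing, then measured it by touch and in the pictures and allowed for it in every later height. Early estimates of the riser height varied from 9 to 13 mm. A close wrist picture gave 12.8 mm, which the module's floor contact confirmed.

Forces were read only at the end of each one-second move, so short peaks in between would not show.

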